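Change over the glue pots and put the glue bars away

TASK

Change over the glue warmer: keeping both pots flat on the hotplate all the time, without lifting them, slide the blue pot from the red heating ring to the empty white ring, then slide the green pot from the yellow ring onto the red ring, each well centred in its ring. Put every amber glue bar lying on the bench into the wooden stock box and slide the box's cover fully shut, and leave the other things on the bench alone; pots and bars may be done in either order.

Things in the scene. Friction and masses are not known exactly. Their poses are not given: they have to be found in the camera images.
- hotplate: fixed slim hotplate, flat black top 250 (x) x 270 (y) mm, 12 mm thick, with a steel control strip of the same height along its -x side; origin at the centre of the black part's underside; carries three coloured rings whose centres are about 145 mm apart in a triangle, so a pot slides in a straight line from any ring to any other without meeting a pot on the third
- red_ring: red painted ring on the hotplate, 116 mm outside and 100 mm inside diameter, flat; origin at its centre on the hotplate's top face; the heating place; the blue pot starts here. Any of the three rings may be at any of the three places
- white_ring: white painted ring on the hotplate, 116 mm outside and 100 mm inside diameter, flat; origin at its centre on the hotplate's top face; the resting place; empty at the start. Any of the three rings may be at any of the three places
- yellow_ring: yellow painted ring on the hotplate, 116 mm outside and 100 mm inside diameter, flat; origin at its centre on the hotplate's top face; the waiting place; the green pot starts here. Any of the three rings may be at any of the three places
- blue_pot: blue lidded glue pot, 96 mm across, 59 high (lid fixed), origin at the centre of its underside, z up. Rigid arch handle over it: its straight black top bar, 14 mm square, 84 long, runs along the pot's y axis, centre 92 mm above the underside (26 mm free between lid and bar). Smooth foot, friction 0.2 to 0.3 on the hotplate; 0.4 to 0.75 kg
- green_pot: green lidded glue pot, 96 mm across, 59 high (lid fixed), origin at the centre of its underside, z up. Rigid arch handle over it: its straight black top bar, 14 mm square, 84 long, runs along the pot's y axis, centre 92 mm above the underside (26 mm free between lid and bar). Smooth foot, friction 0.2 to 0.3 on the hotplate; 0.4 to 0.75 kg
- stock_box: fixed wooden stock box, 152 (x) x 232 (y) x 54 mm high, open-topped, walls and floor 6 mm (inside 140 x 220 mm); origin at the centre of its underside; 4 mm dark guide strips along its two y sides rise 12 mm above the rim; a flat grey cover slides over it along the box's x axis
- cover (a joint): how far the box's grey sliding cover is open, in m: 0 = fully shut, 0.145 = fully open (compartment all uncovered). It opens towards the box's +x, where it juts out over the bench, moves stiffly (about 1.5 N) and stays where left. The cover's top face is 60 mm above the bench
- cover_handle (a point): centre of the black grip ridge on the cover: 12 mm thick along the box's x, 80 mm long along the box's y, rising 26 mm above the cover (this point is 74 mm above the bench, the ridge's top is at 86 mm). The ridge is over the middle of the box when shut and travels with the cover
- bar1: solid amber glue bar, 90 (x) x 26 (y) x 36 (z) mm, 60 to 120 g, at first lying on the bench on its 26 mm wide face; origin at its centre. Two to four bars are present; absent ones give None
- bar2: solid amber glue bar, 90 (x) x 26 (y) x 36 (z) mm, 60 to 120 g, at first lying on the bench on its 26 mm wide face; origin at its centre. Two to four bars are present; absent ones give None
- bar3: solid amber glue bar, 90 (x) x 26 (y) x 36 (z) mm, 60 to 120 g, at first lying on the bench on its 26 mm wide face; origin at its centre. Two to four bars are present; absent ones give None
- bar4: solid amber glue bar, 90 (x) x 26 (y) x 36 (z) mm, 60 to 120 g, at first lying on the bench on its 26 mm wide face; origin at its centre. Two to four bars are present; absent ones give None
- tape_roll: bystander, leave alone: grey roll of tape, 100 mm across, 25 high
- brush: bystander, leave alone: glue brush 170 mm long, lying flat
- screw_jar: bystander, leave alone: jar, 64 mm across, 75 high
- mug: bystander, leave alone: white mug, 80 mm across, 85 high
- try_square: bystander, leave alone: try square lying flat, wooden stock and 150 mm steel blade
- screwdriver: bystander, leave alone: screwdriver 190 mm long, lying flat
- offcut: bystander, leave alone: wooden offcut 120 x 70 x 22 mm
- putty_knife: bystander, leave alone: flat spatula 190 mm long, lying flat

How it is judged (in metres and radians):
On the way, in this order (a step that is already met when the one before it is completed fails the run):
1. the blue pot stands centred on the white ring (horizontal distance between blue_pot and white_ring below 0.012 m and angle between blue_pot's own z axis and vertical below 0.08 rad and linear speed of blue_pot below 0.02 m/s and z of blue_pot in the frame of hotplate below 0.016 m), for 0.2 s.
2. the green pot stands centred on the red ring (horizontal distance between green_pot and red_ring below 0.012 m and angle between green_pot's own z axis and vertical below 0.08 rad and linear speed of green_pot below 0.02 m/s and z of green_pot in the frame of hotplate below 0.016 m), for 0.2 s.
At the end, for the whole second after the job is handed in: the blue pot stands upright on the hotplate within 12 mm of the white ring's centre and the green pot within 12 mm of the red ring's centre, every glue bar present lies inside the stock box, the cover is shut to within 6 mm, and all is at rest (all of step 1 and all of step 2 and x of bar1 in the frame of stock_box between -0.07 and 0.07 m and y of bar1 in the frame of stock_box between -0.11 and 0.11 m and z of bar1 in the frame of stock_box between 0.01 and 0.05 m and linear speed of each of bar1, bar2, bar3, bar4 below 0.03 m/s and x of bar2 in the frame of stock_box between -0.07 and 0.07 m and y of bar2 in the frame of stock_box between -0.11 and 0.11 m and z of bar2 in the frame of stock_box between 0.01 and 0.05 m and x of bar3 in the frame of stock_box between -0.07 and 0.07 m and y of bar3 in the frame of stock_box between -0.11 and 0.11 m and z of bar3 in the frame of stock_box between 0.01 and 0.05 m and x of bar4 in the frame of stock_box between -0.07 and 0.07 m and y of bar4 in the frame of stock_box between -0.11 and 0.11 m and z of bar4 in the frame of stock_box between 0.01 and 0.05 m and value of joint cover below 0.006 m); the robot touches nothing.
It fails at once if the blue pot is lifted more than 12 mm off the hotplate (z of blue_pot in the frame of hotplate above 0.024 m).
It fails at once if the blue pot is tipped or slid off the hotplate (z of blue_pot in the frame of hotplate below 0.003 m or angle between blue_pot's own z axis and vertical above 0.3 rad).
It fails at once if the green pot is lifted more than 12 mm off the hotplate (z of green_pot in the frame of hotplate above 0.024 m).
It fails at once if the green pot is tipped or slid off the hotplate (z of green_pot in the frame of hotplate below 0.003 m or angle between green_pot's own z axis and vertical above 0.3 rad).
It fails at once if one of the other things on the bench is moved more than 40 mm (distance of any of tape_roll, brush, screw_jar, mug, try_square, screwdriver, offcut, putty_knife from where it was at the start of the episode above 0.04 m).
Of bar1, bar2, bar3, bar4 only 2 to 4 are there at a start; the rules pass over those that are not, and their reading is None.
At some moment in a run one of bar1, bar2, bar3, bar4 may be knocked a few centimetres aside while the robot is not near it.
Once in a run the grip may slacken for a moment while it holds something.
It also fails if it takes over 210 s, if anything falls off the work surface, if the arm or the gripper's body presses on something with over 40 N, if the wrist force passes 120 N, or if a joint passes its speed limit or range.

ROBOT

A 6-joint arm with a two-finger parallel gripper is mounted at the origin on the work surface. World frame = base frame: x ahead of the robot, y to its left, z up, the work surface at z = 0. Lengths are in m, angles in degrees, forces in N, time in s.
With the tool pointing down it reaches from about 0.325 to 0.9 m from the base axis. Payload 6.1 kg.
Tool frame: the origin (TCP) lies on the centre line of the jaws, within the pads' length; the fingertips stand manip.tip_extent ahead of it and the grasp point (between the pads) is the TCP (manip.tip_extent is the distance from the TCP to the fingertips, in m); z points along the fingers, y is the direction in which the jaws open and shut (so a half turn about z gives the same grasp; the last joint's range is limited). The gripper opens to 87 mm and grips with 3 to 60 N. Pads are 19 mm wide; open, the fingers measure 117 mm over their backs; the gripper's body (75 mm by 190 mm) begins 51 mm behind the grasp point.
Start: joints at [-80.277, 12.628, 87.462, -0, 79.91, -7.225], TCP at [0.182, -0.598, 0.242] pointing down, gripper open.
Joint ranges: [-170.65, 170.65], [-52.31, 119.04], [5.05, 147.46], [-71.25, 251.25], [11.57, 151.72], [-153.62, 153.62]. Speed limits (degrees/s): [147.25, 147.25, 172.46, 180, 180, 180].

INTERFACE

Orientations are given as a 3x3 rotation matrix whose columns are the frame's x, y, z axes.
In Python, from plant import manip gives the robot as it stands. The module is installed in compiled form; this text tells all that it offers.
- The arm moves only by the tool jog_arm, never from a script. Its argument "targets" is a list of rows, each a list of 2 entries, a list of its own where there are three numbers: the shift along the world's x, y, z in cm, then the turn, a rotation vector about the world's x, y, z in rad. A call has 1 to 12 rows; each row shifts and turns the pose as measured when the row begins; what a row does not reach is not made up. A row lasts 1/8 s, in which the tool goes at most 62.5 mm and 10.7 degrees, less where a joint would pass 70% of its speed; a pose out of reach is approached as far as the arm can. A call is refused whole if a number of a shift passes 6.25 or a number of a turn 0.188, either way. A call with a gripper value outside its range is refused whole. "hand" is the finger opening in cm, from 0 to 8.7, set as the call begins (left out, the last holds). The fingers move at their own pace and stop on an object; the grip force is fixed at half the most. Time passes only in rows, so rows that do not move let the fingers close. It gives the time, the measured TCP pose, the force and the opening at its end, in the units of the state.
- manip.get_obs(): the state, without advancing time (a new reading comes with each control period).
- manip.snapshot(name): name is "side" or "top" or "wrist"; returns (picture, depth): 400x640x3 uint8, blue, green, red; 400x640 float32, m along the optical axis (not along the pixel's ray), 0 where there is no reading.
- manip.camera_info(name): a dict with "fx", "fy", "cx", "cy" (pixels), "dist_coeffs" ([k1, k2, p1, p2, k3] as OpenCV has them; the pictures are not rectified), "T" (4x4, takes a point from camera to world coordinates); the wrist camera has in their place "T_tool_cam" (4x4, takes a point from camera to tool coordinates, whose origin is the TCP and whose axes are the flange's). Camera axes: x right, y down, z forward; pixel columns grow to the right and rows downward; lengths in m; the calibration is good to about 2 mm. A picture is of the moment at which its call begins: read the wrist's pose just before it. camera_info takes no time and is no camera call.
- manip.close_job(): hands the job in, once; it reports no verdict.
The state is a dict: "time": time; "joint_positions": joint angles; "joint_vel": joint speeds; "joint_efforts": joint torques, N m; "tool_pos": TCP position; "ee_rot": TCP orientation; "wrist_force": force on the tool from outside, world axes, zero at the start; "ft_torque": the same for the moment, N m; "finger_gap": finger opening in m.
Only numpy, scipy, OpenCV 4.12 (cv2) and the standard library are available. Lean on these libraries where they do the work, as an engineer would, in place of code of your own. Each camera call takes 0.05 s, during which the arm holds its last target.

## Working session

There is one attempt and no reset: what is moved stays moved. The work goes in short steps, Python scripts to look and compute and a tool call to move; the robot and the scene stay as the last step left them, time stands still between calls to the robot, and variables do not carry over. Pictures are saved under pics/ and viewed, and the job is handed in when it is done.

Besides the shell and the picture viewer there is one more tool, called after "Emit:" as a command line: name --argument value ..., lists and objects as JSON in quotes. jog_arm: Moves the arm, as the interface text tells. Its arguments: {"type":"object","properties":{"targets":{"type":"array","items":{"type":"array"}},"hand":{"type":"number"}},"required":["targets"]}

```bash
mkdir -p pics; ls; python3 - <<'E'
from plant import manip
import cv2,numpy as np
o=manip.get_obs()
for k,v in o.items(): print(k,np.round(v,3).tolist())
print(manip.tip_extent)
for n in("top","side","wrist"):
    p,d=manip.snapshot(n); cv2.imwrite(f"pics/{n}0.png",p); np.save(f"pics/{n}0.npy",d)
    print(n,manip.camera_info(n))
E
```

```text
pics
time 0.0
joint_positions [-80.275, 12.675, 87.527, -0.0, 79.911, -7.224]
joint_vel [0.001, 0.056, -0.006, 0.001, -0.082, -0.064]
joint_efforts [0.0, -49.461, -38.738, 0.07, 0.057, -0.0]
tool_pos [0.182, -0.597, 0.24]
ee_rot [[0.957, 0.292, -0.0], [0.292, -0.957, 0.002], [0.0, -0.002, -1.0]]
wrist_force [-0.213, -0.637, -0.487]
ft_torque [-0.03, 0.013, -0.002]
finger_gap 0.087
0.019
top {'fx': 438.475522761534, 'fy': 438.475522761534, 'cx': 314.4317501446252, 'cy': 198.880284765576, 'dist_coeffs': array([-0.11981372,  0.        ,  0.        ,  0.        ,  0.        ]), 'T': array([[ 0.02339665, -0.99498798,  0.09721893,  0.43580548],
       [-0.99966227, -0.02438456, -0.00898588,  0.02903362],
       [ 0.01131149, -0.09697586, -0.99522245,  1.65574279],
       [ 0.        ,  0.        ,  0.        ,  1.        ]])}
side {'fx': 369.2469298981243, 'fy': 369.2469298981243, 'cx': 317.89951525587634, 'cy': 191.98775307357536, 'dist_coeffs': array([-0.0345686,  0.       ,  0.       ,  0.       ,  0.       ]), 'T': array([[-0.82323593, -0.36071207,  0.43837131,  0.10159835],
       [-0.56753392,  0.5415683 , -0.62016854,  0.72579944],
       [-0.01370573, -0.75933562, -0.65055482,  0.83929101],
       [ 0.        ,  0.        ,  0.        ,  1.        ]])}
wrist {'fx': 332.40956047270055, 'fy': 332.40956047270055, 'cx': 319.41704754969066, 'cy': 201.80792820558193, 'dist_coeffs': array([-0.04229518,  0.        ,  0.        ,  0.        ,  0.        ]), 'T_tool_cam': array([[-1.57994687e-03, -9.54519211e-01, -2.98145234e-01,
         8.27583152e-02],
       [ 9.99998747e-01, -1.53740712e-03, -3.77199565e-04,
        -3.16702220e-05],
       [-9.83263756e-05, -2.98145456e-01,  9.54520444e-01,
        -1.43775242e-01],
       [ 0.00000000e+00,  0.00000000e+00,  0.00000000e+00,
         1.00000000e+00]])}
```

View pics/top0.png

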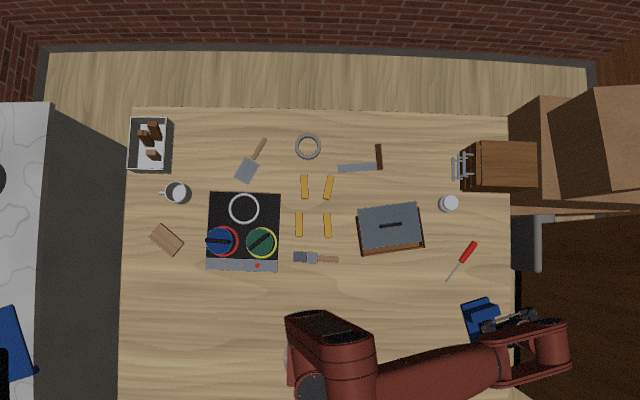

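View pics/side0.png

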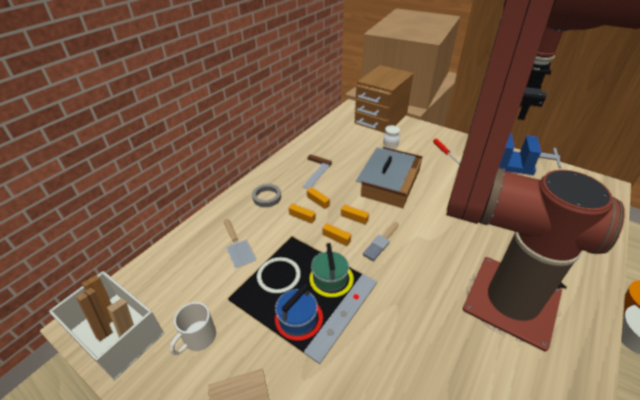

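View pics/wrist0.png

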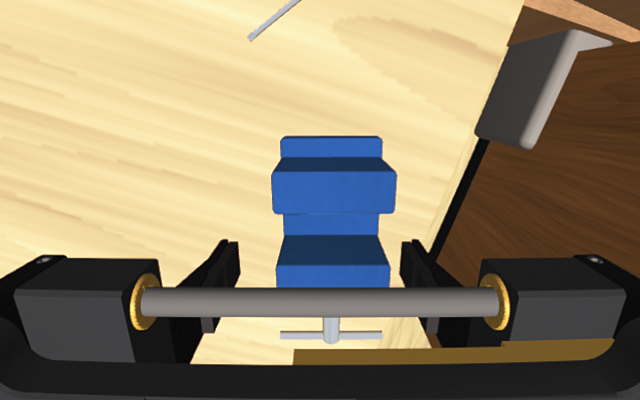

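```bash
cat > h.py <<'E'
from plant import manip
import cv2,numpy as np
def cam(n,obs=None):
    c=manip.camera_info(n); K=np.array([[c['fx'],0,c['cx']],[0,c['fy'],c['cy']],[0,0,1]])
    if 'T' in c: T=c['T']
    else:
        o=obs; W=np.eye(4); W[:3,:3]=o['ee_rot']; W[:3,3]=o['tool_pos']; T=W@c['T_tool_cam']
    return K,np.array(c['dist_coeffs']),np.array(T)
def onplane(uv,z,C):
    K,D,T=C
    n=cv2.undistortPoints(np.asarray(uv,float).reshape(-1,1,2),K,D).reshape(-1,2)
    r=np.c_[n,np.ones(len(n))]@T[:3,:3].T; o=T[:3,3]
    s=(z-o[2])/r[:,2]
    return (o+r*s[:,None])[:,:2]
def proj(P,C):
    K,D,T=C; Ti=np.linalg.inv(T)
    return cv2.projectPoints(np.asarray(P,float).reshape(-1,1,3),cv2.Rodrigues(Ti[:3,:3])[0],Ti[:3,3],K,D)[0].reshape(-1,2)
def hsv(p): return cv2.cvtColor(p,cv2.COLOR_BGR2HSV)
def blobs(m,amin=20):
    cs,_=cv2.findContours(m.astype(np.uint8),cv2.RETR_EXTERNAL,cv2.CHAIN_APPROX_NONE)
    return sorted([c.reshape(-1,2) for c in cs if cv2.contourArea(c)>=amin],key=lambda c:-cv2.contourArea(c))
def circfit(P):
    A=np.c_[2*P,np.ones(len(P))]; s=np.linalg.lstsq(A,(P**2).sum(1),rcond=None)[0]
    return s[:2],np.sqrt(s[2]+s[0]**2+s[1]**2)
E
python3 - <<'E'
from h import *
p=cv2.imread('pics/top0.png'); 
cv2.imwrite('pics/crop1.png',cv2.resize(p[130:285,140:300],None,fx=4,fy=4)[:600])
cv2.imwrite('pics/crop2.png',cv2.resize(p[130:285,285:485],None,fx=4,fy=4)[:600])
C=cam('top'); H=hsv(p)
m=cv2.inRange(H,(10,130,130),(25,255,255))
for c in blobs(m):
    P=onplane(c,0.036,C); r=cv2.minAreaRect((P*1000).astype(np.float32)); print('amber',c.mean(0),cv2.contourArea(c),r)
for n,lo,hi in [('red',(0,150,100),(8,255,255)),('blue',(100,120,50),(125,255,255)),('green',(60,60,30),(95,255,255)),('yellow',(25,150,120),(35,255,255))]:
    for c in blobs(cv2.inRange(H,lo,hi))[:3]: print(n,c.min(0),c.max(0),c.mean(0),cv2.contourArea(c))
E
```

```text
amber [327.31578947 224.77192982] 133.5 ((498.8331298828125, -35.5722770690918), (88.91786193847656, 24.801462173461914), 6.433052062988281)
amber [328.25454545 186.72727273] 130.5 ((641.1053466796875, -35.94411849975586), (25.47791862487793, 86.74751281738281), 78.67345428466797)
amber [298.78571429 223.53571429] 129.0 ((501.41949462890625, 69.25978088378906), (84.9545669555664, 22.20214080810547), 1.4826469421386719)
amber [303.94444444 186.        ] 128.0 ((641.3392944335938, 54.452457427978516), (83.73567962646484, 25.612794876098633), 4.869853496551514)
red [459 241] [476 262] [467.4893617  251.89361702] 117.5
red [217 226] [238 256] [229.3627451  240.92156863] 77.0
blue [  0 305] [ 33 381] [ 13.22099448 344.93922652] 1407.5
blue [466 305] [500 333] [481.20754717 318.21698113] 397.0
blue [206 242] [231 253] [218.05172414 246.5862069 ] 185.0
green [251 235] [272 254] [263.03636364 245.92727273] 213.5
green [246 229] [268 246] [255.72727273 236.16363636] 174.5
```

```bash
ls pics
```

```text
crop1.png
crop2.png
side0.npy
side0.png
top0.npy
top0.png
wrist0.npy
wrist0.png
```

View pics/crop1.png

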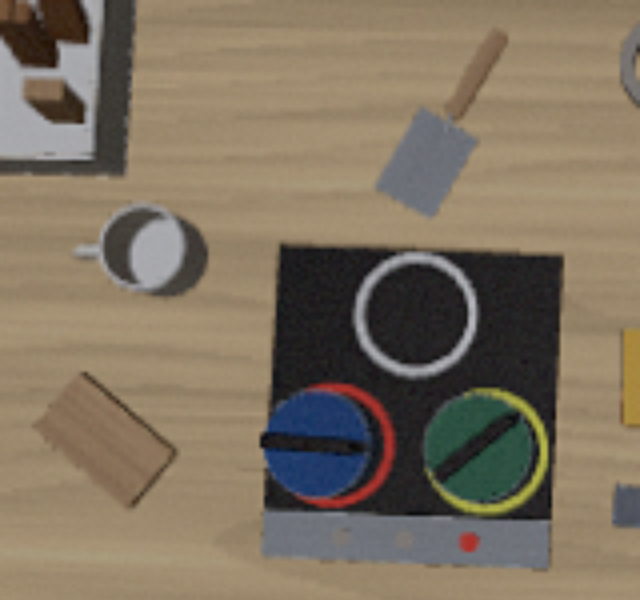

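View pics/crop2.png

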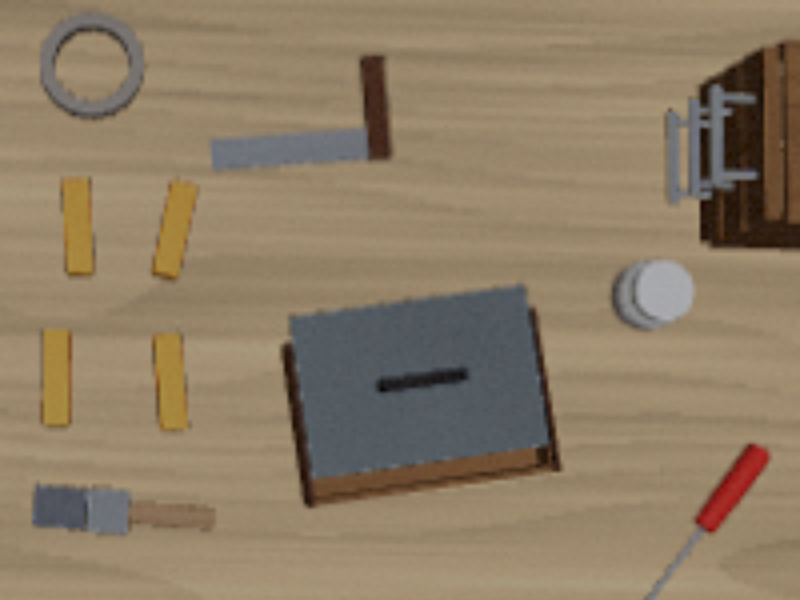

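```bash
python3 - <<'E'
from h import *
p=cv2.imread('pics/top0.png'); C=cam('top'); H=hsv(p)
def roi(m,x0,y0,x1,y1):
    z=np.zeros_like(m); z[y0:y1,x0:x1]=m[y0:y1,x0:x1]; return z
V=H[...,2];S=H[...,1]
print(H[208,226],H[240,238],H[240,277],H[235,215],H[232,255], H[241,213],H[226,390],H[240,370],H[246,370],H[230,212])
# white ring
m=roi(((V>110)).astype(np.uint8),223,188,264,232)
for c in blobs(m,100): print('white',circfit(onplane(c,.012,C)),len(c))
def pts(m): y,x=np.nonzero(m); return np.c_[x,y].astype(float)
for n,lo,hi,b in [('red',(0,120,60),(12,255,255),(203,222,245,262)),('yel',(24,100,100),(36,255,255),(240,220,285,265))]:
    m=roi(cv2.inRange(H,lo,hi),*b); q=pts(m); c,r=circfit(onplane(q,.012,C)); print(n,c,r,len(q))
# lids
for n,lo,hi,b in [('blue',(100,120,40),(125,255,255),(200,220,245,262)),('green',(60,60,30),(95,255,255),(240,220,285,265))]:
    m=roi(cv2.inRange(H,lo,hi),*b); m=cv2.morphologyEx(m,cv2.MORPH_CLOSE,np.ones((7,7)))
    c=blobs(m)[0]; c=cv2.convexHull(c.astype(np.int32)).reshape(-1,2); print(n,c.min(0),c.max(0),circfit(onplane(c,.071,C)))
# hotplate black
m=((V<60)).astype(np.uint8)
# cover handle
m=roi((V<45).astype(np.uint8),375,215,405,235)
for c in blobs(m,5):
    P=onplane(c,.086,C)*1000; print('ridge',c.mean(0),cv2.minAreaRect(P.astype(np.float32)))
E
```

```text
[143  57  36] [  1 169 115] [131  66  31] [109 181 103] [ 79 126  77] [ 8 87 35] [113  42  54] [100  40  95] [109  35 101] [109 182 101]
white (array([0.55493786, 0.28038705]), np.float64(0.05675697596791391)) 86
white (array([0.61866773, 0.28352113]), np.float64(0.047639676929032385)) 86
red [0.4301556  0.35501829] 0.054711703600658176 146
yel [0.4287071 0.2105571] 0.05505339748849874 131
blue [206 228] [233 253] (array([0.43085309, 0.35672435]), np.float64(0.04714484018781213))
green [246 229] [272 254] (array([0.4313207 , 0.21080928]), np.float64(0.046583779019839594))
ridge [390.24444444 224.68888889] ((502.56512451171875, -259.3293151855469), (9.366825103759766, 80.75182342529297), 8.263205528259277)
```

Emit:
jog_arm --targets '[[[4, 5.5, 1], [0, 0, 0.1]], [[4, 5.5, 1], [0, 0, 0.1]], [[4, 5.5, 1], [0, 0, 0.1]], [[4, 6, 1], [0, 0, 0.1]], [[3, 6, 0], [0, 0, 0.1]], [[3, 6, 0], [0, 0, 0.1]], [[2, 6, 0], [0, 0, 0.1]], [[1, 6, 0], [0, 0, 0.1]], [[0, 6, 0], [0, 0, 0.1]], [[0, 6, 0], [0, 0, 0.1]], [[0, 6, 0], [0, 0, 0.1]], [[0, 6, 0], [0, 0, 0.06]]]' --hand 5

```text
time: 1.65
tool_pos: [0.4099, 0.0878, 0.2741]
ee_rot: [[0.085, 0.996, -0.001], [0.996, -0.085, 0.003], [0.003, -0.001, -1.0]]
wrist_force: [1.1, -0.6, -0.5]
finger_gap: 0.0501
```

Emit:
jog_arm --targets '[[[0.5, 6, 0], [0, 0, 0]], [[0.5, 6, 0], [0, 0, 0]], [[0.5, 6, 0], [0, 0, 0]], [[0.3, 5, 0], [0, 0, 0]], [[0, 2, 0], [0, 0, 0]], [[0, 0.6, 0], [0, 0, 0]], [[0, 0, 0], [0, 0, 0]]]'

```text
time: 2.52
tool_pos: [0.4251, 0.3545, 0.2728]
ee_rot: [[0.079, 0.997, -0.001], [0.997, -0.079, 0.0], [0.0, -0.001, -1.0]]
wrist_force: [-0.3, 0.5, 0.3]
finger_gap: 0.0499
```

```bash
python3 - <<'E'
from h import *
o=manip.get_obs(); p,d=manip.snapshot('wrist'); cv2.imwrite('pics/w1.png',p); np.save('pics/w1.npy',d)
np.savez('pics/w1o.npz',**{k:np.array(o[k]) for k in('tool_pos','ee_rot')}); print(o['tool_pos'],o['joint_positions'])
E
```

```text
[0.42505323 0.35447264 0.27283908] [3.16335496e+01 1.73821042e+00 9.60364475e+01 4.84550969e-02
 8.22691847e+01 3.61372244e+01]
```

View pics/w1.png

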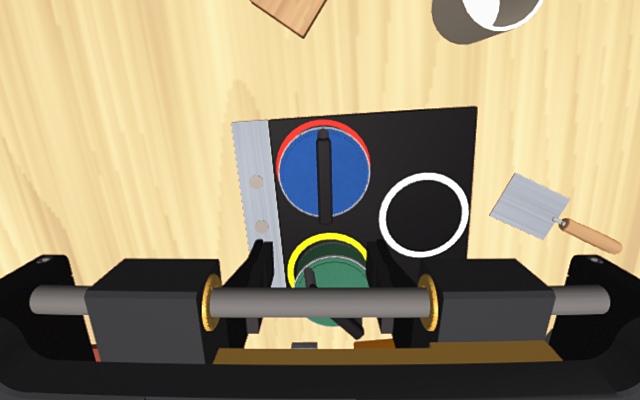

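```bash
python3 - <<'E'
from h import *
o=dict(np.load('pics/w1o.npz')); C=cam('wrist',o); p=cv2.imread('pics/w1.png'); H=hsv(p); V=H[...,2]
m=np.zeros_like(V); s=V[168:262,374:474]>150; m[168:262,374:474]=s
y,x=np.nonzero(m); print('white',circfit(onplane(np.c_[x,y],.012,C)),len(x))
m=np.zeros_like(V); m[110:230,265:385]=cv2.inRange(H,(0,150,100),(8,255,255))[110:230,265:385]
y,x=np.nonzero(m); print('red',circfit(onplane(np.c_[x,y],.012,C)),len(x))
m=cv2.inRange(H,(100,120,60),(125,255,255)); m=cv2.morphologyEx(m,cv2.MORPH_CLOSE,np.ones((25,25)))
c=blobs(m)[0]; print(c.min(0),c.max(0)); print('blue lid', circfit(onplane(cv2.convexHull(c.astype(np.int32)).reshape(-1,2),.071,C)))
m=np.zeros_like(V); m[140:228,305:345]=(V[140:228,305:345]<70); 
c=blobs(m)[0]; P=onplane(c,.111,C)*1000; print('bar',c.min(0),c.max(0),cv2.minAreaRect(P.astype(np.float32)))
E
```

```text
white (array([0.56045448, 0.27648667]), np.float64(0.057335223433178886)) 2004
red (array([0.42952136, 0.35307776]), np.float64(0.05695406036872973)) 700
[280 129] [367 214]
blue lid (array([0.43009555, 0.3602711 ]), np.float64(0.04663791911505262))
bar [305 140] [344 227] ((430.44122314453125, 357.58660888671875), (85.07262420654297, 38.48978805541992), 85.42003631591797)
```

```bash
python3 - <<'E'
from h import *
o=dict(np.load('pics/w1o.npz')); C=cam('wrist',o); p=cv2.imread('pics/w1.png'); H=hsv(p); V=H[...,2]; d=np.load('pics/w1.npy')
m=np.zeros_like(V); m[165:262,370:467]=V[165:262,370:467]>150
for c in blobs(m,100): print(c.min(0),c.max(0),circfit(onplane(c,.012,C)))
K,D,T=C
def p3(u,v):
    n=cv2.undistortPoints(np.array([[[u,v]]],float),K,D)[0,0]; return T[:3,:3]@(np.array([*n,1])*d[v,u])+T[:3,3]
for u,v in [(424,215),(300,170),(350,180),(325,180),(325,210),(540,200),(150,100)]: print(u,v,p3(u,v).round(4))
for q,n in [((.43,.21,.012),'yel'),((.43,.355,.012),'red')]: print(n,proj([q],C))
# bar rows
for v in range(132,228,10): print(v,np.nonzero(V[v,300:350]<60)[0][[0,-1]]+300 if (V[v,300:350]<60).any() else None)
E
```

```text
[379 173] [466 256] (array([0.55416508, 0.28035584]), np.float64(0.05763871787297455))
424 215 [0.5544 0.2832 0.0148]
300 170 [0.4055 0.366  0.0714]
350 180 [0.4576 0.351  0.0716]
325 180 [0.4311 0.3631 0.1129]
325 210 [0.4289 0.333  0.1114]
540 200 [0.713  0.2871 0.003 ]
150 100 [2.264e-01 4.528e-01 4.000e-04]
yel [[331.49742705 271.4609279 ]]
red [[323.37080998 167.21417976]]
132 [318 327]
142 [316 330]
152 [317 330]
162 [317 330]
172 [317 330]
182 [318 330]
192 [318 331]
202 [318 331]
212 [300 349]
222 [300 349]
```

```bash
python3 - <<'E'
from h import *
o=dict(np.load('pics/w1o.npz')); C=cam('wrist',o)
P=onplane([(323.5,142),(323.5,162),(323.5,172),(324.5,192),(324.5,202)],.111,C); print(P); d=P[0]-P[-1]; print(np.degrees(np.arctan2(d[1],d[0])))
p=cv2.imread('pics/w1.png');H=hsv(p)
m=cv2.inRange(H,(100,120,60),(125,255,255)); 
y,x=np.nonzero(m); ok=(x>270)&(x<380); hull=cv2.convexHull(np.c_[x,y][ok].astype(np.int32)).reshape(-1,2); print(hull.min(0),hull.max(0),circfit(onplane(hull,.071,C)))
E
```

```text
[[0.43243893 0.39827889]
 [0.43102195 0.37986273]
 [0.43029553 0.37041582]
 [0.42975575 0.35093566]
 [0.42899886 0.34096401]]
86.56519718469036
[280 129] [367 214] (array([0.43009555, 0.3602711 ]), np.float64(0.04663791911504815))
```

Emit:
jog_arm --targets '[[[0.5, 0.3, -4], [0, 0, 0]], [[0, 0, -5], [0, 0, 0]], [[0, 0, -4], [0, 0, 0]], [[0, 0, -2], [0, 0, 0]], [[0, 0, -1], [0, 0, 0]], [[0, 0, -0.5], [0, 0, 0]], [[0, 0, 0], [0, 0, 0]]]' --hand 5

```text
time: 3.45
tool_pos: [0.4344, 0.3491, 0.108]
ee_rot: [[0.09, 0.996, 0.006], [0.996, -0.09, 0.002], [0.003, 0.006, -1.0]]
wrist_force: [-0.5, -0.4, 0.6]
finger_gap: 0.0499
```

Emit:
jog_arm --targets '[[[-0.4, 0.7, -0.3], [0, 0, 0]], [[0, 0, 0], [0, 0, 0]]]'

```text
time: 3.7
tool_pos: [0.4313, 0.3573, 0.1068]
ee_rot: [[0.091, 0.996, 0.009], [0.996, -0.091, 0.004], [0.005, 0.009, -1.0]]
wrist_force: [0.2, -1.3, 0.1]
finger_gap: 0.0501
```

Emit:
jog_arm --targets '[[[0, 0, 0], [0, 0, 0]], [[0, 0, 0], [0, 0, 0]], [[0, 0, 0], [0, 0, 0]], [[0, 0, 0], [0, 0, 0]], [[0, 0, 0], [0, 0, 0]], [[0, 0, 0], [0, 0, 0]]]' --hand 0

```text
time: 4.45
tool_pos: [0.4314, 0.3579, 0.1076]
ee_rot: [[0.09, 0.996, 0.01], [0.996, -0.09, 0.005], [0.006, 0.01, -1.0]]
wrist_force: [-0.5, 0.6, 1.0]
finger_gap: 0.0137
```

Emit:
jog_arm --targets '[[[1, -0.63, 0], [0, 0, 0]], [[1, -0.63, 0], [0, 0, 0]], [[1, -0.63, 0], [0, 0, 0]], [[1, -0.63, 0], [0, 0, 0]]]'

```text
time: 4.95
tool_pos: [0.4737, 0.3312, 0.1076]
ee_rot: [[0.089, 0.996, 0.01], [0.996, -0.089, 0.005], [0.006, 0.009, -1.0]]
wrist_force: [-1.3, 0.7, 1.0]
finger_gap: 0.0135
```

Emit:
jog_arm --targets '[[[1.2, -0.76, 0], [0, 0, 0]], [[1.2, -0.76, 0], [0, 0, 0]], [[1.2, -0.76, 0], [0, 0, 0]], [[1.2, -0.76, 0], [0, 0, 0]], [[1.2, -0.76, 0], [0, 0, 0]], [[1.2, -0.76, 0], [0, 0, 0]], [[0.5, -0.3, 0], [0, 0, 0]], [[0, 0, 0], [0, 0, 0]]]'

```text
time: 5.95
tool_pos: [0.5578, 0.2778, 0.1077]
ee_rot: [[0.091, 0.996, 0.01], [0.996, -0.091, 0.005], [0.006, 0.01, -1.0]]
wrist_force: [-0.1, -0.6, 0.2]
finger_gap: 0.0137
```

Emit:
jog_arm --targets '[[[-0.35, 0.2, 0], [0, 0, 0]], [[0, 0, 0], [0, 0, 0]], [[0, 0, 0], [0, 0, 0]]]'

```text
time: 6.32
tool_pos: [0.5537, 0.2802, 0.1077]
ee_rot: [[0.09, 0.996, 0.011], [0.996, -0.09, 0.004], [0.005, 0.01, -1.0]]
wrist_force: [-0.2, -1.2, 0.4]
finger_gap: 0.0136
```

Emit:
jog_arm --targets '[[[0, 0, 0], [0, 0, 0]], [[0, 0, 0], [0, 0, 0]], [[0, 0, 2], [0, 0, 0]], [[0, 0, 5], [0, 0, 0]], [[0, 0, 5], [0, 0, 0]], [[-2, -1, 5], [0, 0, 0.1]], [[-3, -2, 0], [0, 0, 0.15]], [[-3, -2, 0], [0, 0, 0.15]], [[0, 0, 0], [0, 0, 0]]]' --hand 5

```text
time: 7.45
tool_pos: [0.4711, 0.2296, 0.2931]
ee_rot: [[-0.317, 0.948, 0.018], [0.948, 0.317, 0.01], [0.004, 0.02, -1.0]]
wrist_force: [-0.3, 0.3, 0.0]
finger_gap: 0.0503
```

```bash
cat > snap.py <<'E'
import sys
from h import *
def snap(n):
    o=manip.get_obs(); p,d=manip.snapshot('wrist'); cv2.imwrite(f'pics/{n}.png',p); np.save(f'pics/{n}.npy',d)
    np.savez(f'pics/{n}o.npz',**{k:np.array(o[k]) for k in('tool_pos','ee_rot')}); print(o['time'],np.round(o['tool_pos'],4),np.round(o['joint_positions'],1),np.degrees(np.arctan2(o['ee_rot'][1][0],o['ee_rot'][0][0])))
    t,_=manip.snapshot('top'); cv2.imwrite(f'pics/{n}t.png',t)
snap(sys.argv[1])
E
python3 snap.py w2
```

```text
7.45 [0.4711 0.2296 0.2931] [17.2 -4.  99.5  0.3 83.3 -1.3] 108.4857989093331
```

View pics/w2.png

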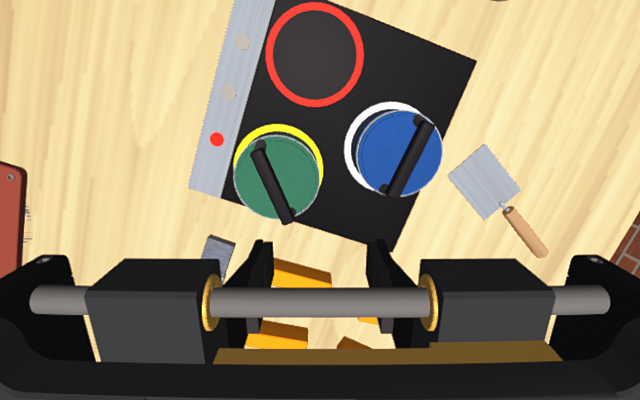

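View pics/w2t.png

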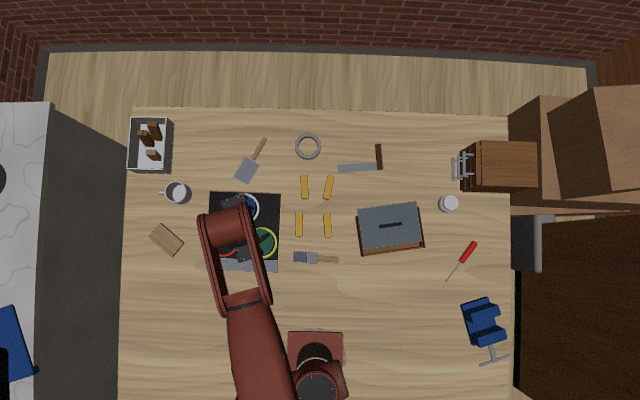

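```bash
cat > meas.py <<'E'
import sys
from h import *
n=sys.argv[1]; o=dict(np.load(f'pics/{n}o.npz')); C=cam('wrist',o); p=cv2.imread(f'pics/{n}.png'); H=hsv(p); H[250:]=0; V=H[...,2]
m=cv2.inRange(H,(0,150,100),(8,255,255))
c=blobs(m,100)
for q in c[:2]: print('red outer',q.min(0),q.max(0),circfit(onplane(q,.012,C)))
for nm,lo,hi in [('blue',(100,120,60),(125,255,255)),('green',(60,60,30),(95,255,255))]:
    m=cv2.inRange(H,lo,hi); m=cv2.morphologyEx(m,cv2.MORPH_OPEN,np.ones((3,3))); y,x=np.nonzero(m); 
    hull=cv2.convexHull(np.c_[x,y].astype(np.int32)).reshape(-1,2); P=onplane(hull,.071,C); cc,r=circfit(P); 
    for _ in range(3):
        k=abs(np.linalg.norm(P-cc,axis=1)-r)<.004; cc,r=circfit(P[k])
    print(nm,hull.min(0),hull.max(0),cc,r,k.sum(),len(k))
    # dark bar within lid
    cp=np.round(proj([[*cc,.071]],C)[0]).astype(int); w=60; x0,y0=cp-w
    b=np.zeros_like(V); b[max(y0,0):y0+2*w,x0:x0+2*w]=(V[max(y0,0):y0+2*w,x0:x0+2*w]<50)
    hm=np.zeros_like(V); cv2.fillConvexPoly(hm,hull,1); hm=cv2.erode(hm,np.ones((5,5))); b=b*hm
    q=max(blobs(b,20),key=len); P=(onplane(q,.111,C)*1000).astype(np.float32); vx,vy,a,bb=cv2.fitLine(P,cv2.DIST_L2,0,.01,.01).ravel(); print('  bar',cv2.minAreaRect(P),np.degrees(np.arctan2(vy,vx)),a,bb)
E
python3 meas.py w2
```

```text
red outer [265   2] [363 106] (array([0.42937249, 0.35496692]), np.float64(0.058161125995019256))
red outer [  0 164] [ 21 249] (array([0.08465754, 0.04195777]), np.float64(0.04345687521942299))
blue [358 112] [441 194] [0.55289886 0.28159989] 0.04661470427576526 29 31
  bar ((544.3070068359375, 284.1391296386719), (76.38862609863281, 12.294610977172852), 85.15837860107422) 85.463135 546.1101 283.81332
green [235 137] [318 217] [0.43074563 0.21268281] 0.04677668298630446 37 37
  bar ((428.9036865234375, 218.06314086914062), (17.70744514465332, 73.23017120361328), 40.18595886230469) -50.434727 427.89774 218.23148
```

```bash
python3 - <<'E'
from h import *
o=dict(np.load('pics/w2o.npz')); C=cam('wrist',o); p=cv2.imread('pics/w2.png')
cv2.imwrite('pics/w2c.png',cv2.resize(p[120:235,220:340],None,fx=5,fy=5,interpolation=cv2.INTER_CUBIC))
P=onplane([(262,150),(289,215)],.111,C);d=P[0]-P[1];print(P,P.mean(0),np.degrees(np.arctan2(d[1],d[0])))
E
```

```text
[[0.41065838 0.24604699]
 [0.45532406 0.18973582]] [0.43299122 0.2178914 ] 128.4212322352251
```

View pics/w2c.png

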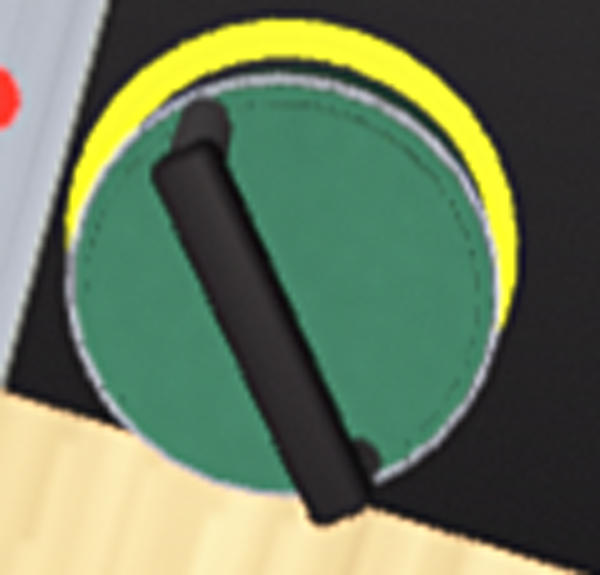

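```bash
python3 - <<'E'
from h import *
o=dict(np.load('pics/w2o.npz')); C=cam('wrist',o)
P=onplane([(256,152),(287,222)],.111,C);d=P[0]-P[1];print(P,P.mean(0),np.linalg.norm(d),np.degrees(np.arctan2(d[1],d[0])))
E
```

```text
[[0.40560048 0.24233235]
 [0.45558244 0.18167242]] [0.43059146 0.21200238] 0.07859912984247477 129.48749874882483
```

Emit:
jog_arm --targets '[[[-2, -0.9, 0], [-0.01, 0.018, 0.18]], [[-2, -0.9, -2], [0, 0, 0.18]], [[0, 0, -4], [0, 0, 0]], [[0, 0, -4], [0, 0, 0]], [[0, 0, 0], [0, 0, 0]]]'

```text
time: 8.18
tool_pos: [0.4356, 0.2143, 0.1925]
ee_rot: [[-0.633, 0.774, 0.002], [0.774, 0.633, 0.003], [0.002, 0.003, -1.0]]
wrist_force: [-0.4, 0.7, 0.5]
finger_gap: 0.0503
```

Emit:
jog_arm --targets '[[[-0.5, -0.2, -3], [0, 0, 0]], [[0, 0, -3], [0, 0, 0]], [[0, 0, -2], [0, 0, 0]], [[0, 0, -0.8], [0, 0, 0]], [[0, 0, 0], [0, 0, 0]]]'

```text
time: 8.8
tool_pos: [0.439, 0.2155, 0.1116]
ee_rot: [[-0.63, 0.777, 0.013], [0.777, 0.63, 0.007], [-0.003, 0.015, -1.0]]
wrist_force: [0.1, -0.4, -0.4]
finger_gap: 0.0502
```

Emit:
jog_arm --targets '[[[-0.8, -0.3, -0.5], [-0.007, 0.013, 0]], [[0, 0, 0], [0, 0, 0]], [[0, 0, 0], [0, 0, 0]]]'

```text
time: 9.18
tool_pos: [0.4325, 0.213, 0.1092]
ee_rot: [[-0.629, 0.777, 0.003], [0.777, 0.629, 0.001], [-0.001, 0.003, -1.0]]
wrist_force: [-0.5, -0.7, 0.1]
finger_gap: 0.0498
```

Emit:
jog_arm --targets '[[[-0.1, 0, -0.4], [0, 0, 0]], [[0, 0, 0], [0, 0, 0]], [[0, 0, 0], [0, 0, 0]], [[0, 0, 0], [0, 0, 0]], [[0, 0, 0], [0, 0, 0]], [[0, 0, 0], [0, 0, 0]], [[0, 0, 0], [0, 0, 0]]]' --hand 0

```text
time: 10.05
tool_pos: [0.4314, 0.213, 0.1052]
ee_rot: [[-0.629, 0.777, 0.004], [0.777, 0.629, 0.001], [-0.001, 0.003, -1.0]]
wrist_force: [0.0, -0.6, 0.5]
finger_gap: 0.0136
```

Emit:
jog_arm --targets '[[[0, 1.3, 0], [0, 0, 0]], [[0, 1.3, 0], [0, 0, 0]], [[0, 1.3, 0], [0, 0, 0]], [[0, 1.3, 0], [0, 0, 0]], [[0, 1.3, 0], [0, 0, 0]], [[0, 1.3, 0], [0, 0, 0]]]'

```text
time: 10.8
tool_pos: [0.4314, 0.296, 0.1052]
ee_rot: [[-0.629, 0.777, 0.004], [0.777, 0.629, 0.001], [-0.002, 0.003, -1.0]]
wrist_force: [0.4, -0.7, -0.3]
finger_gap: 0.0137
```

Emit:
jog_arm --targets '[[[0, 1.3, 0], [0, 0, 0]], [[-0.05, 1.3, 0], [0, 0, 0]], [[-0.05, 1.3, 0], [0, 0, 0]], [[0, 1.2, 0], [0, 0, 0]], [[0, 0.5, 0], [0, 0, 0]], [[0, 0, 0], [0, 0, 0]]]'

```text
time: 11.55
tool_pos: [0.4302, 0.3573, 0.1053]
ee_rot: [[-0.63, 0.776, 0.004], [0.776, 0.63, 0.001], [-0.002, 0.004, -1.0]]
wrist_force: [-0.7, 0.4, 0.6]
finger_gap: 0.0132
```

Emit:
jog_arm --targets '[[[-0.05, -0.22, 0], [0, 0, 0]], [[0, 0, 0], [0, 0, 0]], [[0, 0, 0], [0, 0, 0]]]'

```text
time: 11.92
tool_pos: [0.4297, 0.3547, 0.1053]
ee_rot: [[-0.63, 0.777, 0.004], [0.777, 0.63, 0.002], [-0.001, 0.004, -1.0]]
wrist_force: [0.5, 0.8, -0.6]
finger_gap: 0.0136
```

Emit:
jog_arm --targets '[[[0, 0, 0], [0, 0, 0]], [[0, 0, 0], [0, 0, 0]], [[0, 0, 2], [0, 0, 0]], [[0, 0, 5], [0, 0, 0]], [[0, 0, 5], [0, 0, 0]], [[1, -4, 6], [0, 0, -0.15]], [[2, -5, 0], [0, 0, -0.15]], [[2, -5, 0], [0, 0, -0.15]], [[0, 0, 0], [0, 0, 0]]]' --hand 5

```text
time: 13.05
tool_pos: [0.478, 0.2151, 0.2816]
ee_rot: [[-0.216, 0.976, 0.004], [0.976, 0.216, 0.0], [-0.001, 0.004, -1.0]]
wrist_force: [-0.0, 0.7, 0.6]
finger_gap: 0.0501
```

```bash
python3 snap.py w3; python3 meas.py w3
```

```text
13.05 [0.478  0.2151 0.2816] [15.6 -2.9 99.7 -0.1 83.   3.2] 102.4901022294886
red outer [  0 184] [ 28 249] (array([0.08210884, 0.05534293]), np.float64(0.037890832502411945))
red outer [252  26] [354  92] (array([0.4284366 , 0.35742529]), np.float64(0.05717932315244758))
blue [358  86] [445 174] [0.55299425 0.28150872] 0.04663609014483992 36 36
  bar ((544.6455078125, 282.8494567871094), (76.13987731933594, 10.757428169250488), 85.31153869628906) 85.60155 546.5171 282.8524
green [254   0] [349  81] [0.43090033 0.35364665] 0.04685204419725603 29 29
  bar ((438.4430847167969, 344.4211120605469), (13.189002990722656, 68.77066802978516), 39.11693572998047) -49.834484 438.866 343.53873
```

View pics/w3.png

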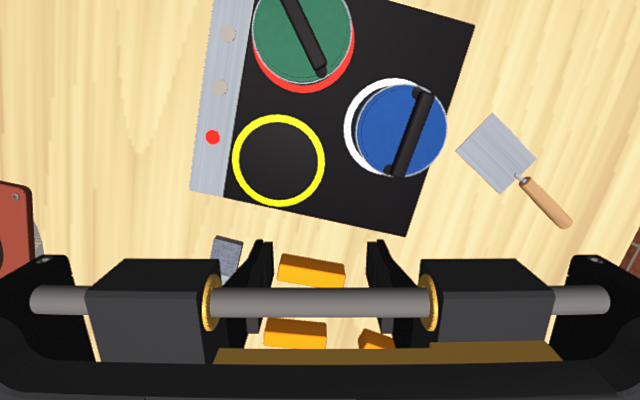

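Emit:
jog_arm --targets '[[[0.3, -6, 0], [0, 0, -0.02]], [[0.3, -6, 0], [0, 0, -0.02]], [[0.3, -6, 0], [0, 0, -0.02]], [[0.3, -6, 0], [0, 0, -0.01]], [[0.3, -6, 0], [0, 0, 0]], [[0.3, -6, 0], [0, 0, 0]], [[0.3, -6, 0], [0, 0, 0]], [[0.3, -4, -1], [0, 0, 0]], [[0, -1, 0], [0, 0, 0]], [[0, 0, 0], [0, 0, 0]]]'

```text
time: 14.4
tool_pos: [0.5008, -0.2506, 0.2678]
ee_rot: [[-0.184, 0.983, 0.001], [0.983, 0.184, 0.008], [0.008, 0.002, -1.0]]
wrist_force: [0.4, 0.1, -0.1]
finger_gap: 0.0499
```

```bash
python3 snap.py w4
```

```text
14.4 [ 0.5008 -0.2506  0.2678] [-34.9   2.9  95.4   0.4  82.  -45.5] 100.59757609965662
```

View pics/w4.png

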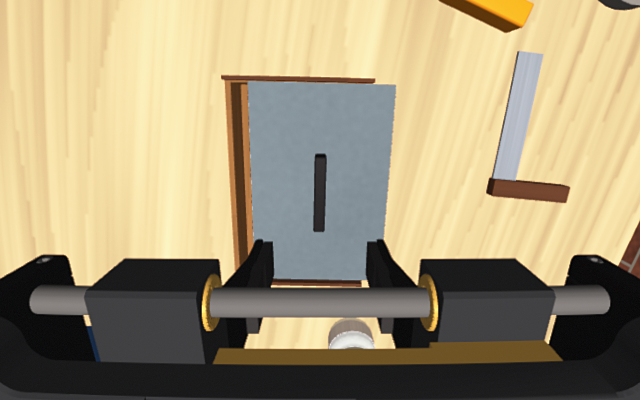

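```bash
python3 - <<'E'
from h import *
o=dict(np.load('pics/w4o.npz')); C=cam('wrist',o); p=cv2.imread('pics/w4.png'); V=hsv(p)[...,2]
m=np.zeros_like(V); m[145:240,305:340]=V[145:240,305:340]<60
c=max(blobs(m),key=len); r=cv2.minAreaRect((onplane(c,.086,C)*1000).astype(np.float32)); print(c.min(0),c.max(0),r)
P=onplane([(222,77),(375,81)],.066,C); d=P[1]-P[0]; print(P,np.linalg.norm(d),np.degrees(np.arctan2(d[1],d[0])))
cv2.imwrite('pics/w4c.png',cv2.resize(p[60:300,210:410],None,fx=3,fy=2.5)[:600])
# blue-gray cover edges
for v in (100,150,200,230): print(v, V[v,215:262].tolist())
E
```

```text
[314 154] [325 231] ((502.9800109863281, -259.69610595703125), (10.91014575958252, 81.3360595703125), 9.187591552734375)
[[ 0.38803254 -0.16514052]
 [ 0.53707557 -0.14158919]] 0.15089231893818636 8.979461962507303
100 [247, 247, 246, 246, 246, 247, 247, 248, 249, 248, 228, 176, 175, 179, 181, 161, 115, 83, 80, 79, 77, 80, 83, 80, 74, 77, 138, 180, 185, 182, 182, 182, 178, 153, 162, 161, 160, 160, 160, 161, 161, 161, 161, 161, 161, 161, 159]
150 [248, 249, 249, 249, 249, 248, 248, 248, 248, 248, 248, 249, 245, 215, 188, 189, 192, 194, 141, 89, 77, 78, 79, 81, 82, 82, 78, 77, 143, 186, 187, 183, 180, 177, 146, 154, 162, 159, 161, 162, 163, 162, 162, 161, 162, 161, 158]
200 [249, 249, 249, 249, 248, 248, 248, 248, 248, 247, 246, 246, 245, 246, 248, 236, 198, 186, 187, 191, 193, 110, 77, 79, 78, 80, 81, 81, 78, 77, 133, 184, 186, 189, 196, 194, 158, 163, 163, 160, 160, 158, 158, 158, 158, 159, 158]
230 [249, 249, 249, 249, 248, 248, 248, 248, 247, 247, 248, 248, 249, 248, 247, 247, 248, 229, 188, 179, 182, 184, 143, 91, 79, 79, 77, 78, 78, 79, 74, 88, 193, 200, 196, 194, 194, 192, 158, 161, 159, 158, 158, 158, 158, 157, 158]
```

View pics/w4c.png

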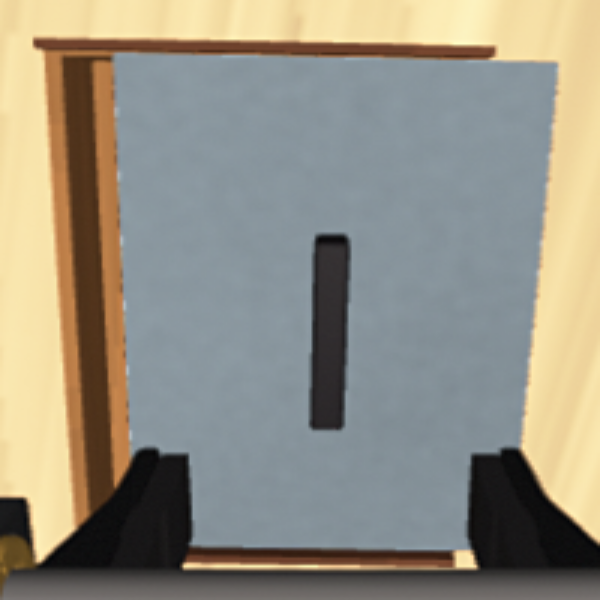

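Emit:
jog_arm --targets '[[[0.1, -0.9, -4], [-0.008, 0, -0.026]], [[0, 0, -4], [0, 0, 0]], [[0, 0, -4], [0, 0, 0]], [[0, 0, -3], [0, 0, 0]], [[0, 0, -1], [0, 0, 0]], [[0, 0, 0], [0, 0, 0]]]'

```text
time: 15.25
tool_pos: [0.5058, -0.2499, 0.109]
ee_rot: [[-0.172, 0.985, 0.008], [0.985, 0.172, -0.003], [-0.004, 0.008, -1.0]]
wrist_force: [-0.2, -0.6, -0.6]
finger_gap: 0.0499
```

Emit:
jog_arm --targets '[[[-0.3, -0.9, -1.2], [0.003, 0.008, 0]], [[0, 0, -1], [0, 0, 0]], [[0, 0, 0], [0, 0, 0]]]'

```text
time: 15.62
tool_pos: [0.5046, -0.2605, 0.0889]
ee_rot: [[-0.172, 0.985, 0.004], [0.985, 0.172, -0.003], [-0.004, 0.004, -1.0]]
wrist_force: [-0.8, 0.4, 0.7]
finger_gap: 0.0502
```

Emit:
jog_arm --targets '[[[-0.15, 0, -0.6], [0, 0.003, 0]], [[0, 0, 0], [0, 0, 0]]]'

```text
time: 15.88
tool_pos: [0.5032, -0.2609, 0.083]
ee_rot: [[-0.172, 0.985, 0.002], [0.985, 0.172, -0.003], [-0.004, 0.001, -1.0]]
wrist_force: [0.4, -0.5, 0.7]
finger_gap: 0.0503
```

Emit:
jog_arm --targets '[[[0, 0, 0], [0, 0, 0]], [[0, 0, 0], [0, 0, 0]], [[0, 0, 0], [0, 0, 0]], [[0, 0, 0], [0, 0, 0]], [[0, 0, 0], [0, 0, 0]], [[0, 0, 0], [0, 0, 0]]]' --hand 0

```text
time: 16.62
tool_pos: [0.5036, -0.2611, 0.0837]
ee_rot: [[-0.171, 0.985, 0.003], [0.985, 0.171, -0.004], [-0.004, 0.002, -1.0]]
wrist_force: [-0.3, 0.7, -0.5]
finger_gap: 0.0118
```

Emit:
jog_arm --targets '[[[1.5, 0.24, 0], [0, 0, 0]], [[1.5, 0.24, 0], [0, 0, 0]], [[1.5, 0.24, 0], [0, 0, 0]], [[1.5, 0.24, 0], [0, 0, 0]], [[1.5, 0.24, 0], [0, 0, 0]], [[1.5, 0.24, 0], [0, 0, 0]]]'

```text
time: 17.38
tool_pos: [0.5991, -0.2455, 0.0837]
ee_rot: [[-0.171, 0.985, 0.001], [0.985, 0.171, -0.004], [-0.004, 0.001, -1.0]]
wrist_force: [-1.6, -0.3, 2.4]
finger_gap: 0.0118
```

Emit:
jog_arm --targets '[[[1.2, 0.19, 0], [0, 0, 0]], [[1, 0.16, 0], [0, 0, 0]], [[0.5, 0.08, 0], [0, 0, 0]], [[0, 0, 0], [0, 0, 0]]]'

```text
time: 17.88
tool_pos: [0.6227, -0.2416, 0.0836]
ee_rot: [[-0.172, 0.985, -0.016], [0.985, 0.172, -0.004], [-0.001, -0.016, -1.0]]
wrist_force: [1.5, 1.3, -0.3]
finger_gap: 0.0118
```

Emit:
jog_arm --targets '[[[0, 0, 0], [0, 0, 0]], [[0, 0, 0], [0, 0, 0]], [[0, 0, 2], [0, 0, 0]], [[0, 0, 5], [0, 0.01, -0.1]], [[-2, 3, 5], [0, 0, -0.17]], [[-3, 3, 4], [0, 0, -0.18]], [[-3, 3, 0], [0, 0, -0.18]], [[-3, 3, 0], [0, 0, -0.18]], [[-3, 3, 0], [0, 0, -0.18]], [[0, 3, 0], [0, 0, -0.18]], [[0, 3, 0], [0, 0, -0.18]], [[0, 3, 0], [0, 0, -0.18]]]' --hand 5

```text
time: 19.38
tool_pos: [0.4827, 0.0041, 0.2638]
ee_rot: [[0.987, 0.163, 0.015], [0.163, -0.987, 0.008], [0.016, -0.005, -1.0]]
wrist_force: [-0.1, -0.0, 0.8]
finger_gap: 0.0499
```

```bash
python3 snap.py w5
```

```text
19.375 [0.4827 0.0041 0.2638] [ -9.3  -8.8 107.1   0.6  81.   71.3] 9.372885263211968
```

View pics/w5.png

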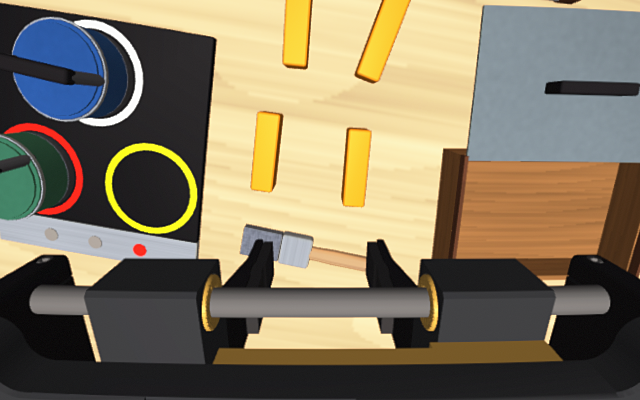

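View pics/w5t.png

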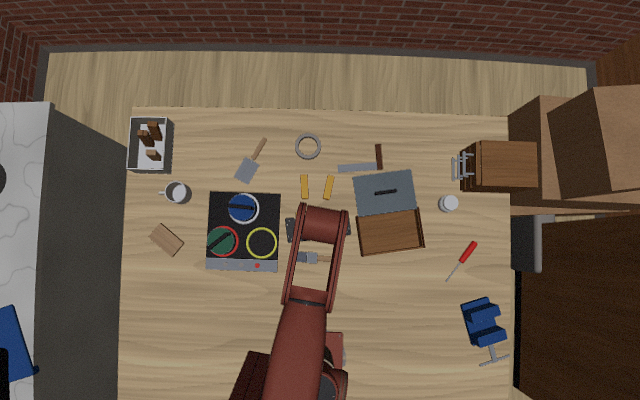

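```bash
cat > bars.py <<'E'
import sys
from h import *
n=sys.argv[1]; o=dict(np.load(f'pics/{n}o.npz')); C=cam('wrist',o); p=cv2.imread(f'pics/{n}.png'); H=hsv(p); V=H[...,2]
K,D,T=C; d=np.load(f'pics/{n}.npy')
m=cv2.inRange(H,(12,160,120),(28,255,255)); m[250:]=0
yy,xx=np.nonzero(m); 
un=cv2.undistortPoints(np.c_[xx,yy].astype(float).reshape(-1,1,2),K,D).reshape(-1,2)
X=(np.c_[un,np.ones(len(un))]*d[yy,xx][:,None])@T[:3,:3].T+T[:3,3]
for c in blobs(m,100):
    mm=np.zeros_like(m); cv2.drawContours(mm,[c.astype(np.int32)],-1,1,-1)
    k=mm[yy,xx]>0; Z=X[k]; zt=np.percentile(Z[:,2],90); top=Z[Z[:,2]>zt-.006]
    r=cv2.minAreaRect((top[:,:2]*1000).astype(np.float32)); b,(w,h),a=r; a=a if w>h else a+90; a=(a+90)%180-90
    print('px',c.min(0),c.max(0),'ztop %.4f'%zt,'ctr',np.round(b,1),'size',np.round((w,h),1),'ang %.1f'%a)
E
python3 bars.py w5; python3 - <<'E'
from h import *
p=cv2.imread('pics/w5t.png');C=cam('top')
m=cv2.inRange(hsv(p),(10,130,130),(25,255,255))
for c in blobs(m): print(c.mean(0),cv2.minAreaRect((onplane(c,.036,C)*1000).astype(np.float32)))
E
```

```text
px [356   0] [410  81] ztop 0.0376 ctr [617.1 -26.7] size [ 38.4 134.3] ang -22.3
px [251 111] [280 191] ztop 0.0374 ctr [515.3  64.8] size [ 55.  122.8] ang -21.7
px [342 128] [370 206] ztop 0.0375 ctr [514. -28.] size [122.9  46.2] ang 22.1
px [283   0] [310  66] ztop 0.0376 ctr [608.1  47.8] size [105.2  35.4] ang 15.7
[328.25454545 186.74545455] ((640.7067260742188, -36.03416442871094), (25.520790100097656, 87.59516143798828), 79.10578155517578)
[303.94444444 186.        ] ((641.3357543945312, 54.49870300292969), (83.67894744873047, 25.74334716796875), 4.6846513748168945)
```

```bash
cat > bars.py <<'E'
import sys
from h import *
n=sys.argv[1]; zp=float(sys.argv[2]) if len(sys.argv)>2 else .036
o=dict(np.load(f'pics/{n}o.npz')); C=cam('wrist',o); p=cv2.imread(f'pics/{n}.png'); H=hsv(p); V=H[...,2]
K,D,T=C; d=np.load(f'pics/{n}.npy')
m=cv2.inRange(H,(12,160,120),(28,255,255)); m[250:]=0
ys,xs=np.mgrid[:400,:640]
un=cv2.undistortPoints(np.c_[xs.ravel(),ys.ravel()].astype(float).reshape(-1,1,2),K,D).reshape(-1,2)
Z=((np.c_[un,np.ones(len(un))]*d.reshape(-1,1))@T[:3,:3].T+T[:3,3])[:,2].reshape(400,640)
t=((m>0)&(abs(Z-zp)<.007)).astype(np.uint8)
t=cv2.morphologyEx(t,cv2.MORPH_OPEN,np.ones((3,3)))
for c in blobs(t,100):
    r=cv2.minAreaRect((onplane(c,zp,C)*1000).astype(np.float32)); b,(w,h),a=r; a=a if w>h else a+90; a=(a+90)%180-90
    print('px',c.min(0),c.max(0),'ctr',np.round(b,1),'size',np.round((w,h),1),'ang %.1f'%a)
E
python3 bars.py w5
```

```text
px [357   0] [409  81] ctr [638.  -34.4] size [25.9 84.6] ang -11.2
px [251 112] [279 191] ctr [500.1  70.8] size [88.7 25.7] ang 1.1
px [343 128] [370 206] ctr [499.2 -33.9] size [89.7 25.8] ang 6.0
px [283   0] [310  66] ctr [628.   53.8] size [63.8 25.4] ang 4.4
```

Emit:
jog_arm --targets '[[[1.6, -3.8, -2], [-0.008, 0.015, -0.06]], [[0, 0, -4], [0, 0, 0]], [[0, 0, -4], [0, 0, 0]], [[0, 0, -4], [0, 0, 0]], [[0, 0, -3], [0, 0, 0]], [[0, 0, 0], [0, 0, 0]]]'

```text
time: 20.23
tool_pos: [0.5028, -0.0378, 0.0976]
ee_rot: [[0.991, 0.13, 0.013], [0.13, -0.992, -0.005], [0.012, 0.007, -1.0]]
wrist_force: [-0.0, 0.2, -0.2]
finger_gap: 0.0498
```

Emit:
jog_arm --targets '[[[-0.4, 0.3, -3], [0.005, 0.013, -0.02]], [[0, 0, -3], [0, 0, 0]], [[0, 0, -1], [0, 0, 0]], [[0, 0, 0], [0, 0, 0]]]'

```text
time: 20.72
tool_pos: [0.5054, -0.0378, 0.0347]
ee_rot: [[0.993, 0.116, 0.012], [0.116, -0.993, -0.003], [0.012, 0.005, -1.0]]
wrist_force: [0.7, 0.2, 0.9]
finger_gap: 0.05
```

Emit:
jog_arm --targets '[[[-0.6, 0.35, -0.5], [0.003, 0.012, 0]], [[0, 0, -0.3], [0, 0, 0]], [[0, 0, 0], [0, 0, 0]]]'

```text
time: 21.1
tool_pos: [0.5016, -0.0347, 0.0296]
ee_rot: [[0.993, 0.116, 0.004], [0.116, -0.993, -0.001], [0.004, 0.002, -1.0]]
wrist_force: [-0.8, -0.3, 0.4]
finger_gap: 0.0499
```

Emit:
jog_arm --targets '[[[0, 0, 0], [0, 0, 0]], [[0, 0, 0], [0, 0, 0]], [[0, 0, 0], [0, 0, 0]], [[0, 0, 0], [0, 0, 0]]]' --hand 0

```text
time: 21.6
tool_pos: [0.502, -0.0347, 0.0302]
ee_rot: [[0.993, 0.117, 0.005], [0.117, -0.993, -0.002], [0.005, 0.002, -1.0]]
wrist_force: [-0.2, -0.7, 0.6]
finger_gap: 0.0257
```

Emit:
jog_arm --targets '[[[0, 0, 3], [0, 0, 0]], [[0, 0, 5], [0, 0, 0]], [[0, -2, 4], [0, 0, 0.02]], [[0, -6, 0], [0, 0, 0.02]], [[-0.3, -6, 0], [0, 0, 0]], [[-0.3, -6, 0], [0, 0, 0]], [[-0.3, -6, 0], [0, 0, 0]], [[0, -4, 0], [0, 0, 0]], [[0, 0, 0], [0, 0, 0]]]'

```text
time: 22.72
tool_pos: [0.4894, -0.3433, 0.153]
ee_rot: [[0.987, 0.161, 0.004], [0.161, -0.987, -0.003], [0.003, 0.003, -1.0]]
wrist_force: [0.2, -0.2, -1.1]
finger_gap: 0.0258
```

```bash
python3 snap.py w6
```

```text
22.725 [ 0.4894 -0.3433  0.153 ] [-42.6  13.1  96.7   0.   69.9  38.1] 9.252014339107339
```

View pics/w6.png

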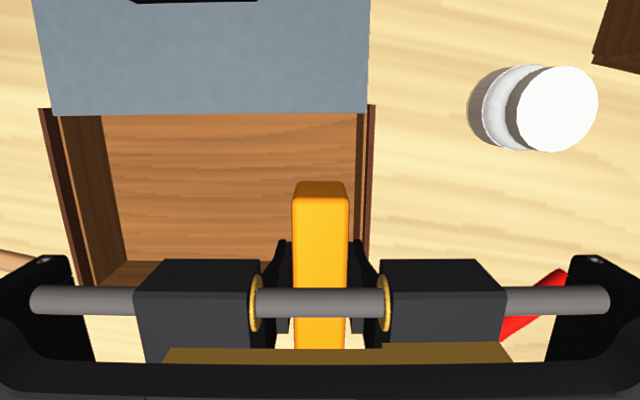

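View pics/w6t.png

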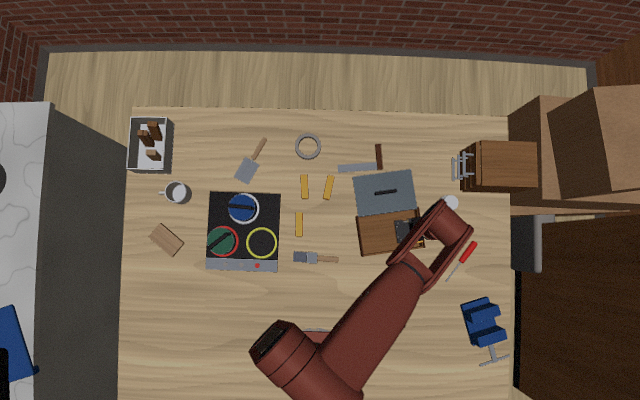

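```bash
python3 - <<'E'
from h import *
o=dict(np.load('pics/w6o.npz')); C=cam('wrist',o)
ux=np.array([.987,.158]);uy=np.array([-.158,.987]);c0=np.array([.4796,-.2645])
for q in [(39,109),(375,105),(50,107),(367,106)]:
    P=onplane([q],.066,C)[0]-c0; print(q,P@ux,P@uy)
P=onplane([(298,183),(344,183)],.15+.016-.006,C)-c0;print(P@ux,P@uy)
E
```

```text
(39, 109) 0.07516864303806504 0.11423808148065391
(375, 105) 0.07606736712744981 -0.11657949324359447
(50, 107) 0.07633896459988082 0.10590063277321579
(367, 106) 0.07539282410126749 -0.11122961888397759
[0.04547714 0.0454829 ] [-0.06993652 -0.08944069]
```

Emit:
jog_arm --targets '[[[0, 0.4, -3], [0, 0, 0]], [[0, 0, -3], [0, 0, 0]], [[0, 0, -1.5], [0, 0, 0]], [[0, 0, 0], [0, 0, 0]]]'

```text
time: 23.32
tool_pos: [0.4906, -0.3306, 0.0762]
ee_rot: [[0.986, 0.169, 0.003], [0.169, -0.986, 0.0], [0.003, 0.0, -1.0]]
wrist_force: [-0.3, 0.7, -0.2]
finger_gap: 0.0255
```

Emit:
jog_arm --targets '[[[0.1, -0.8, 0], [0, 0, -0.008]], [[0, -0.2, -1.5], [0, 0, 0]], [[0, -0.2, -1.5], [0, 0, 0]], [[0, 0, -0.5], [0, 0, 0]], [[0, 0, 0], [0, 0, 0]]]'

```text
time: 23.95
tool_pos: [0.4931, -0.3444, 0.0415]
ee_rot: [[0.987, 0.16, 0.006], [0.16, -0.987, -0.002], [0.006, 0.003, -1.0]]
wrist_force: [-0.2, 0.2, -0.8]
finger_gap: 0.0257
```

Emit:
jog_arm --targets '[[[-0.1, 0.5, -0.2], [0, 0, 0]], [[0, 0, -0.2], [0, 0, 0]], [[0, 0, 0], [0, 0, 0]]]'

```text
time: 24.32
tool_pos: [0.4923, -0.339, 0.0378]
ee_rot: [[0.987, 0.161, 0.007], [0.161, -0.987, -0.003], [0.006, 0.004, -1.0]]
wrist_force: [-0.0, 0.4, -0.3]
finger_gap: 0.0257
```

Emit:
jog_arm --targets '[[[0, 0, 0], [0, 0, 0]], [[0, 0, 0], [0, 0, 0]], [[0, 0, 2], [0, 0, 0]], [[0, 0, 4], [0, 0, 0]], [[0, 0, 5], [0, 0, 0]], [[0, 6, 3], [0, 0, 0]], [[0, 6, 0], [0, 0, 0]], [[0, 6, 0], [0, 0, 0]], [[0, 6, 0], [0, 0, 0]], [[0, 6, 0], [0, 0, 0]], [[0, 5, 0], [0, 0, 0]], [[0, 0, 0], [0, 0, 0]]]' --hand 3.4

```text
time: 25.82
tool_pos: [0.4955, 0.013, 0.1987]
ee_rot: [[0.987, 0.157, 0.031], [0.158, -0.987, -0.011], [0.029, 0.016, -0.999]]
wrist_force: [0.2, 0.0, -0.4]
finger_gap: 0.0339
```

```bash
python3 snap.py w7; python3 bars.py w7
```

```text
25.825 [0.4955 0.013  0.1987] [ -7.4  -4.7 110.4  -0.4  72.4  73.7] 9.070496623474556
px [366   0] [428  94] ctr [637.6 -34.1] size [25.9 83.2] ang -11.0
px [241 132] [275 224] ctr [500.6  70.9] size [89.6 25.5] ang 1.0
px [278   0] [310  77] ctr [627.5  53.8] size [62.5 25.3] ang 4.4
```

View pics/w7.png

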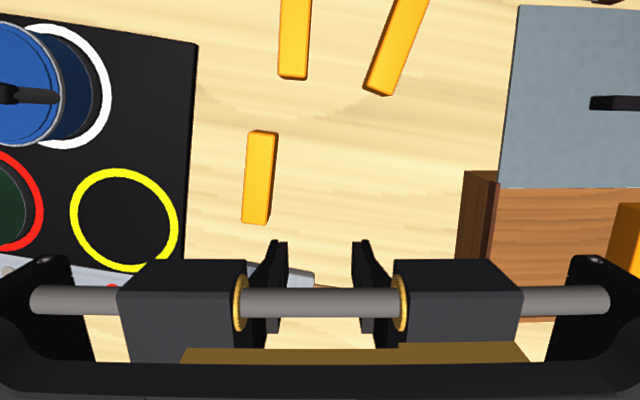

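View pics/w7t.png

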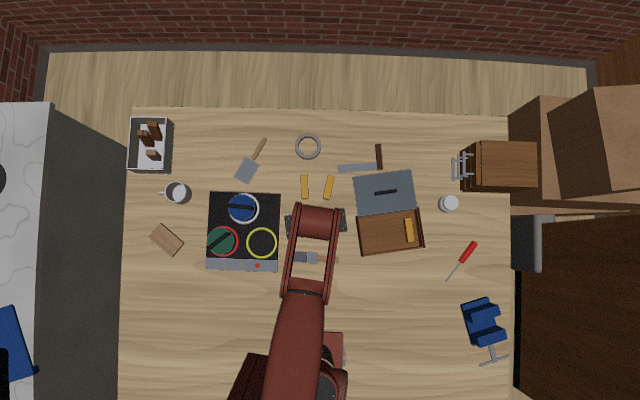

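Emit:
jog_arm --targets '[[[0.2, 4.8, 0], [0.011, 0.031, -0.14]], [[0, 0.8, -3], [0, 0, 0]], [[0, 0, -3], [0, 0, 0]], [[0, 0, -2], [0, 0, 0]], [[0, 0, 0], [0, 0, 0]]]' --hand 5

```text
time: 26.55
tool_pos: [0.5012, 0.0591, 0.1203]
ee_rot: [[1.0, -0.001, 0.004], [-0.001, -1.0, -0.006], [0.004, 0.006, -1.0]]
wrist_force: [-0.4, -0.1, 0.6]
finger_gap: 0.0499
```

Emit:
jog_arm --targets '[[[-0.1, 1.2, 0], [0.006, 0.004, 0.015]], [[0, 0, -3], [0, 0, 0]], [[0, 0, -3], [0, 0, 0]], [[0, 0, -1.5], [0, 0, 0]], [[0, 0, 0], [0, 0, 0]]]'

```text
time: 27.18
tool_pos: [0.506, 0.0705, 0.0506]
ee_rot: [[1.0, 0.013, 0.01], [0.013, -1.0, 0.001], [0.01, -0.001, -1.0]]
wrist_force: [-0.7, 1.0, 0.9]
finger_gap: 0.0502
```

Emit:
jog_arm --targets '[[[-0.5, 0, -1.5], [0, 0.012, 0]], [[-0.1, 0, -0.8], [0, 0, 0]], [[0, 0, 0], [0, 0, 0]]]'

```text
time: 27.55
tool_pos: [0.5014, 0.0706, 0.0286]
ee_rot: [[1.0, 0.013, 0.001], [0.013, -1.0, 0.001], [0.001, -0.001, -1.0]]
wrist_force: [-0.3, -0.5, -0.2]
finger_gap: 0.05
```

Emit:
jog_arm --targets '[[[0, 0, 0], [0, 0, 0]], [[0, 0, 0], [0, 0, 0]], [[0, 0, 0], [0, 0, 0]], [[0, 0, 0], [0, 0, 0]], [[0, 0, 3], [0, 0, 0]], [[0, 0, 5], [0, 0, 0]], [[0, -3, 4], [0, 0, 0]]]' --hand 0

```text
time: 28.42
tool_pos: [0.498, 0.0415, 0.1483]
ee_rot: [[1.0, 0.015, -0.007], [0.015, -1.0, 0.002], [-0.007, -0.002, -1.0]]
wrist_force: [0.9, -0.9, -1.4]
finger_gap: 0.0258
```

Emit:
jog_arm --targets '[[[0, -6, 0], [0, -0.007, 0.05]], [[-0.3, -6, 0], [0, 0, 0.05]], [[-0.3, -6, 0], [0, 0, 0.04]], [[-0.3, -6, 0], [0, 0, 0]], [[0, -5, 0], [0, 0, 0]], [[0, -3, 0], [0, 0, 0]], [[0, 0, 0], [0, 0, 0]]]'

```text
time: 29.3
tool_pos: [0.4904, -0.2907, 0.1547]
ee_rot: [[0.987, 0.16, 0.013], [0.16, -0.987, -0.001], [0.013, 0.003, -1.0]]
wrist_force: [-0.3, 0.6, -0.4]
finger_gap: 0.026
```

Emit:
jog_arm --targets '[[[-0.6, -0.3, -3], [0, 0.01, 0]], [[0, -0.2, -3], [0, 0, 0]], [[0, -0.2, -1.5], [0, 0, 0]], [[0, 0, 0], [0, 0, 0]]]'

```text
time: 29.8
tool_pos: [0.4846, -0.295, 0.0783]
ee_rot: [[0.987, 0.161, 0.004], [0.161, -0.987, -0.0], [0.004, 0.001, -1.0]]
wrist_force: [0.3, -0.7, -0.8]
finger_gap: 0.0259
```

Emit:
jog_arm --targets '[[[-0.1, 0.4, 0], [0, 0.003, 0]], [[0, 0, -1.5], [0, 0, 0]], [[0, 0, -1.5], [0, 0, 0]], [[0, 0, -0.4], [0, 0, 0]], [[0, 0, 0], [0, 0, 0]]]'

```text
time: 30.42
tool_pos: [0.4852, -0.2908, 0.0446]
ee_rot: [[0.987, 0.162, 0.003], [0.162, -0.987, -0.002], [0.003, 0.003, -1.0]]
wrist_force: [0.6, 0.0, -1.8]
finger_gap: 0.0257
```

Emit:
jog_arm --targets '[[[0, 0, -0.5], [0, 0, 0]], [[0, 0, -0.3], [0, 0, 0]], [[0, 0, 0], [0, 0, 0]]]'

```text
time: 30.8
tool_pos: [0.4855, -0.2912, 0.0365]
ee_rot: [[0.987, 0.162, 0.004], [0.162, -0.987, -0.003], [0.004, 0.003, -1.0]]
wrist_force: [-0.4, -1.3, -1.5]
finger_gap: 0.0259
```

Release and go to look at the remaining two from further out.

Emit:
jog_arm --targets '[[[0, 0, 0], [0, 0, 0]], [[0, 0, 0], [0, 0, 0]], [[0, 0, 2], [0, 0, 0]], [[0, 0, 4], [0, 0, 0]], [[0, 0, 5], [0, 0, 0]], [[2, 6, 3], [0, 0, 0]], [[2, 6, 0], [0, 0, -0.06]], [[2, 6, 0], [0, 0, -0.06]], [[2, 6, 0], [0, 0, -0.06]], [[2, 3, 0], [0, 0, -0.06]], [[2, 0, 0], [0, 0, -0.06]], [[0, 0, 0], [0, 0, 0]]]' --hand 3.4

```text
time: 32.3
tool_pos: [0.6083, -0.0243, 0.1969]
ee_rot: [[0.989, -0.148, 0.023], [-0.148, -0.989, -0.014], [0.025, 0.01, -1.0]]
wrist_force: [-0.7, 0.5, -0.8]
finger_gap: 0.0341
```

```bash
python3 snap.py w8; python3 bars.py w8
```

```text
32.3 [ 0.6083 -0.0243  0.1969] [-9.4 11.4 93.8 -0.6 73.3 89.3] -8.519357751307785
px [203 122] [254 217] ctr [641.9  54.5] size [88.7 25.5] ang 4.2
px [277 151] [303 241] ctr [608.3   2.7] size [25.2 89.4] ang -10.6
px [615 216] [639 249] ctr [ 520.  -336.3] size [37.  25.7] ang 14.3
px [568 228] [596 249] ctr [ 523.  -286.2] size [21.9 27.5] ang -68.8
```

View pics/w8.png

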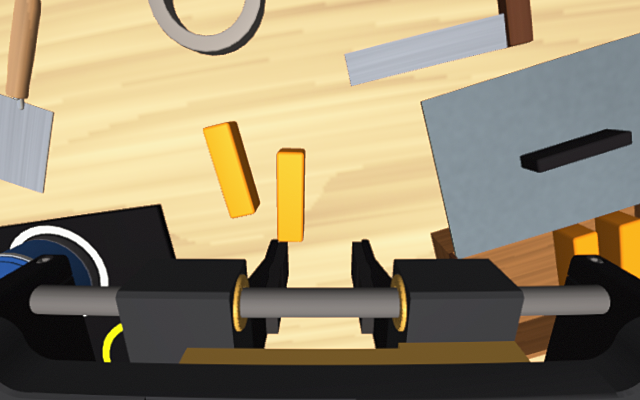

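View pics/w8t.png

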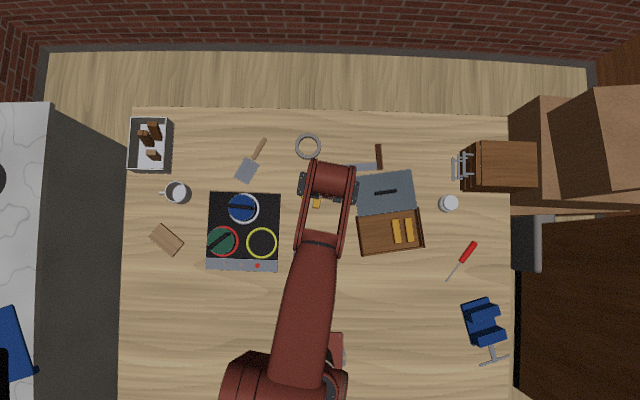

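Emit:
jog_arm --targets '[[[2, 4, 0], [0.014, 0.023, 0.111]], [[1.5, 3.9, -1], [0, 0, 0.111]], [[0, 0, -3], [0, 0, 0]], [[0, 0, -3], [0, 0, 0]], [[0, 0, 0], [0, 0, 0]]]' --hand 4.4

```text
time: 33.02
tool_pos: [0.6402, 0.052, 0.1279]
ee_rot: [[0.997, 0.078, -0.001], [0.078, -0.997, 0.002], [-0.0, -0.002, -1.0]]
wrist_force: [-0.6, -0.3, -1.0]
finger_gap: 0.044
```

Emit:
jog_arm --targets '[[[0.3, 0.2, -3], [0, 0, 0]], [[0, 0, -3], [0, 0, 0]], [[0, 0, -1.5], [0, 0, 0]], [[0, 0, 0], [0, 0, 0]]]'

```text
time: 33.52
tool_pos: [0.6459, 0.0511, 0.0588]
ee_rot: [[0.997, 0.076, 0.007], [0.076, -0.997, 0.001], [0.008, -0.0, -1.0]]
wrist_force: [-0.1, -0.3, 0.3]
finger_gap: 0.0442
```

Emit:
jog_arm --targets '[[[0, 0.4, 0], [0, 0.007, 0]], [[-0.1, 0, -2], [0, 0, 0]], [[0, 0, -0.8], [0, 0, 0]], [[0, 0, 0], [0, 0, 0]]]'

```text
time: 34.02
tool_pos: [0.6471, 0.0552, 0.0328]
ee_rot: [[0.997, 0.076, 0.005], [0.076, -0.997, 0.001], [0.005, -0.0, -1.0]]
wrist_force: [-0.7, 0.3, 0.7]
finger_gap: 0.0441
```

Emit:
jog_arm --targets '[[[-0.1, 0, -0.4], [0, 0.004, 0]], [[0, 0, 0], [0, 0, 0]]]'

```text
time: 34.28
tool_pos: [0.6459, 0.0552, 0.0284]
ee_rot: [[0.997, 0.076, 0.001], [0.076, -0.997, 0.001], [0.001, -0.001, -1.0]]
wrist_force: [-0.2, -0.5, -0.4]
finger_gap: 0.0442
```

Emit:
jog_arm --targets '[[[0, 0, 0], [0, 0, 0]], [[0, 0, 0], [0, 0, 0]], [[0, 0, 0], [0, 0, 0]], [[0, 0, 0], [0, 0, 0]], [[0, 0, 3], [0, 0, 0]], [[0, 0, 5], [0, 0, 0]], [[-2, -2, 4], [0, 0, 0]]]' --hand 0

```text
time: 35.15
tool_pos: [0.6227, 0.0359, 0.1467]
ee_rot: [[0.997, 0.078, -0.008], [0.078, -0.997, 0.001], [-0.007, -0.002, -1.0]]
wrist_force: [0.9, -0.6, 0.8]
finger_gap: 0.0254
```

Emit:
jog_arm --targets '[[[-3, -5, 0], [0, -0.007, 0.04]], [[-3, -5, 0], [0, 0, 0.04]], [[-3, -5, 0], [0, 0, 0]], [[-3, -5, 0], [0, 0, 0]], [[-2, -5, 0], [0, 0, 0]], [[0, -2.5, 0], [0, 0, 0]], [[0, 0, 0], [0, 0, 0]]]'

```text
time: 36.02
tool_pos: [0.4798, -0.2478, 0.154]
ee_rot: [[0.987, 0.16, 0.013], [0.16, -0.987, -0.003], [0.012, 0.005, -1.0]]
wrist_force: [0.1, 0.6, 0.1]
finger_gap: 0.0255
```

Emit:
jog_arm --targets '[[[0, 0.1, -3], [0.003, 0.013, 0]], [[0, 0, -3], [0, 0, 0]], [[0, 0, -1.5], [0, 0, 0]], [[0, 0, 0], [0, 0, 0]]]'

```text
time: 36.52
tool_pos: [0.4808, -0.2437, 0.078]
ee_rot: [[0.987, 0.162, 0.001], [0.162, -0.987, 0.001], [0.001, -0.001, -1.0]]
wrist_force: [-0.8, -0.1, -0.1]
finger_gap: 0.0259
```

Emit:
jog_arm --targets '[[[-0.1, 0.3, 0], [0, 0, 0]], [[0, 0, -1.5], [0, 0, 0]], [[0, 0, -1.5], [0, 0, 0]], [[0, 0, -0.8], [0, 0, 0]], [[0, 0, 0], [0, 0, 0]]]'

```text
time: 37.15
tool_pos: [0.4813, -0.2407, 0.0398]
ee_rot: [[0.987, 0.163, 0.004], [0.163, -0.987, -0.001], [0.004, 0.002, -1.0]]
wrist_force: [0.2, -0.6, -0.9]
finger_gap: 0.0258
```

Emit:
jog_arm --targets '[[[0, 0, -0.35], [0, 0, 0]], [[0, 0, 0], [0, 0, 0]]]'

```text
time: 37.4
tool_pos: [0.4815, -0.241, 0.0362]
ee_rot: [[0.987, 0.163, 0.004], [0.163, -0.987, -0.001], [0.004, 0.002, -1.0]]
wrist_force: [-0.6, 0.1, -1.2]
finger_gap: 0.0259
```

Emit:
jog_arm --targets '[[[0, 0, 0], [0, 0, 0]], [[0, 0, 0], [0, 0, 0]], [[0, 0, 2], [0, 0, 0]], [[0, 0, 4], [0, 0, 0]], [[0, 0, 5], [0, 0, 0]], [[2, 6, 3], [0, 0, -0.06]], [[2, 6, 0], [0, 0, -0.06]], [[2, 6, 0], [0, 0, -0.06]], [[2, 3, 0], [0, 0, -0.06]], [[2, 0, 0], [0, 0, -0.06]], [[0, 0, 0], [0, 0, -0.04]], [[0, 0, 0], [0, 0, 0]]]' --hand 3.4

```text
time: 38.9
tool_pos: [0.5833, -0.0325, 0.183]
ee_rot: [[0.982, -0.188, 0.015], [-0.188, -0.982, -0.006], [0.015, 0.003, -1.0]]
wrist_force: [-0.6, -0.2, 0.3]
finger_gap: 0.034
```

```bash
python3 snap.py w9; python3 bars.py w9
```

```text
38.9 [ 0.5833 -0.0325  0.183 ] [-10.8   9.2  97.9  -0.2  72.1  90.1] -10.82527759300745
px [259 127] [291 223] ctr [608.    2.9] size [25.6 88.1] ang -10.1
px [577 198] [607 243] ctr [ 507.6 -288. ] size [47.7 29.3] ang 8.5
px [527 214] [555 241] ctr [ 513.9 -237. ] size [24.9 26.5] ang -73.9
px [626 186] [639 226] ctr [ 514.8 -326.7] size [42.2 13. ] ang 5.1
```

View pics/w9.png

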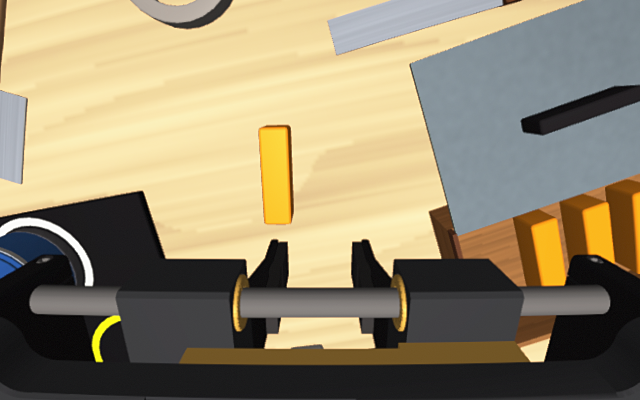

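Emit:
jog_arm --targets '[[[2.2, 3.3, 0], [0.006, 0.015, 0]], [[0, 0, -3], [0, 0, 0]], [[0, 0, -3], [0, 0, 0]], [[0, 0, -2], [0, 0, 0]], [[0, 0, 0], [0, 0, 0]]]' --hand 5

```text
time: 39.62
tool_pos: [0.6058, -0.0009, 0.1026]
ee_rot: [[0.982, -0.188, 0.002], [-0.188, -0.982, -0.001], [0.002, 0.0, -1.0]]
wrist_force: [-0.4, 0.1, 0.4]
finger_gap: 0.05
```

Emit:
jog_arm --targets '[[[-0.1, 0.4, -3], [0, 0, 0]], [[0, 0, -2.5], [0, 0, 0]], [[0, 0, -1], [0, 0, 0]], [[0, 0, 0], [0, 0, 0]]]'

```text
time: 40.12
tool_pos: [0.6085, 0.0017, 0.0416]
ee_rot: [[0.982, -0.189, 0.01], [-0.189, -0.982, -0.002], [0.011, -0.0, -1.0]]
wrist_force: [-0.3, 0.7, 0.6]
finger_gap: 0.0502
```

Emit:
jog_arm --targets '[[[0, 0.1, -0.9], [0, 0.01, 0]], [[0, 0, -0.4], [0, 0, 0]], [[0, 0, 0], [0, 0, 0]]]'

```text
time: 40.5
tool_pos: [0.6107, 0.0024, 0.0308]
ee_rot: [[0.982, -0.189, 0.004], [-0.189, -0.982, -0.002], [0.005, 0.002, -1.0]]
wrist_force: [-0.1, -0.4, -1.0]
finger_gap: 0.0502
```

Emit:
jog_arm --targets '[[[0, 0, 0], [0, 0, 0]], [[0, 0, 0], [0, 0, 0]], [[0, 0, 0], [0, 0, 0]], [[0, 0, 0], [0, 0, 0]], [[0, 0, 3], [0, 0, 0]], [[0, 0, 5], [0, 0, 0]], [[-2, -2, 4], [0, 0, 0]]]' --hand 0

```text
time: 41.38
tool_pos: [0.5874, -0.0166, 0.1494]
ee_rot: [[0.982, -0.187, -0.004], [-0.187, -0.982, -0.001], [-0.004, 0.002, -1.0]]
wrist_force: [0.6, -0.6, -0.4]
finger_gap: 0.0256
```

Emit:
jog_arm --targets '[[[-3, -4.5, 0], [0, 0, 0.087]], [[-3, -4.5, 0], [0, 0, 0.087]], [[-3, -4.5, 0], [0, 0, 0.087]], [[-2, -3, 0], [0, 0, 0.087]], [[-0.5, -0.5, 0], [0, 0, 0]], [[0, 0, 0], [0, 0, 0]]]'

```text
time: 42.12
tool_pos: [0.471, -0.1918, 0.1553]
ee_rot: [[0.986, 0.168, 0.008], [0.168, -0.986, -0.004], [0.007, 0.005, -1.0]]
wrist_force: [0.6, 0.8, 0.0]
finger_gap: 0.026
```

Emit:
jog_arm --targets '[[[0, -0.3, -3], [0.004, 0.008, -0.008]], [[0, 0, -3], [0, 0, 0]], [[0, 0, -1.5], [0, 0, 0]], [[0, 0, 0], [0, 0, 0]]]'

```text
time: 42.62
tool_pos: [0.4743, -0.1913, 0.0793]
ee_rot: [[0.987, 0.162, 0.002], [0.162, -0.987, 0.001], [0.002, -0.0, -1.0]]
wrist_force: [0.4, 0.0, -0.6]
finger_gap: 0.0259
```

Emit:
jog_arm --targets '[[[-0.35, -0.05, -1], [0, 0, 0]], [[0, 0, -1.5], [0, 0, 0]], [[0, 0, -1], [0, 0, 0]], [[0, 0, -0.4], [0, 0, 0]], [[0, 0, 0], [0, 0, 0]]]'

```text
time: 43.25
tool_pos: [0.4723, -0.1922, 0.0398]
ee_rot: [[0.987, 0.162, 0.005], [0.162, -0.987, -0.001], [0.005, 0.002, -1.0]]
wrist_force: [-0.1, 0.3, 0.4]
finger_gap: 0.0253
```

Emit:
jog_arm --targets '[[[0, 0, -0.25], [0, 0, 0]], [[0, 0, 0], [0, 0, 0]]]'

```text
time: 43.5
tool_pos: [0.473, -0.1927, 0.0379]
ee_rot: [[0.987, 0.162, 0.007], [0.162, -0.987, -0.002], [0.006, 0.003, -1.0]]
wrist_force: [-0.2, -0.2, -1.2]
finger_gap: 0.0255
```

Emit:
jog_arm --targets '[[[0, 0, 0], [0, 0, 0]], [[0, 0, 0], [0, 0, 0]], [[0, 0, 2], [0, 0, 0]], [[0, 0, 4], [0, 0, 0]], [[0, 0, 5], [0, 0, 0]], [[0, -2, 5], [0, 0, 0.17]], [[1, -2, 4], [0, 0, 0.18]], [[1, -1, 0], [0, 0, 0.18]], [[1, 0, 0], [0, 0, 0.18]], [[1, 0, 0], [0, 0, 0.18]], [[1, 0, 0], [0, 0, 0.18]], [[1, 0, 0], [0, 0, 0.18]]]' --hand 3.4

```text
time: 45.0
tool_pos: [0.533, -0.2438, 0.2472]
ee_rot: [[0.118, 0.993, 0.009], [0.993, -0.118, 0.0], [0.001, 0.009, -1.0]]
wrist_force: [0.7, 0.0, 0.1]
finger_gap: 0.0337
```

Emit:
jog_arm --targets '[[[0, 0, 0], [0, 0, 0.18]], [[0, 0, 0], [0, 0, 0.16]], [[0, 0, 0], [0, 0, 0]]]' --hand 5

```text
time: 45.38
tool_pos: [0.5335, -0.2436, 0.247]
ee_rot: [[-0.23, 0.973, 0.008], [0.973, 0.23, 0.004], [0.002, 0.009, -1.0]]
wrist_force: [0.1, -0.0, -0.2]
finger_gap: 0.0488
```

```bash
python3 snap.py w10; python3 bars.py w10 .042
```

```text
45.375 [ 0.5335 -0.2436  0.247 ] [-32.5   6.9  93.3   0.4  79.5 -45.9] 103.32569553083427
px [224 103] [311 132] ctr [ 469.5 -193.5] size [89.4 26.2] ang 9.9
px [224 150] [308 178] ctr [ 476.7 -240.6] size [89.3 26.7] ang 9.1
px [223 195] [303 221] ctr [ 482.7 -289.8] size [89.2 27.3] ang 9.8
px [222 234] [256 249] ctr [ 462.7 -335.8] size [40.1 18.7] ang 13.2
px [264 237] [300 249] ctr [ 511.4 -327.2] size [41.3 14.5] ang 9.4
```

View pics/w10.png

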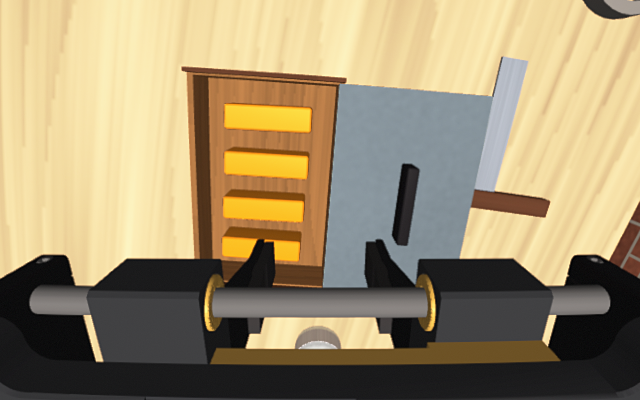

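Emit:
jog_arm --targets '[[[4.5, 0, 0], [-0.004, 0.008, -0.073]], [[4, -0.3, 0], [0, 0, 0]], [[0, -0.2, -4], [0, 0, 0]], [[0, -0.2, -4], [0, 0, 0]], [[0, 0, -2], [0, 0, 0]], [[0, 0, 0], [0, 0, 0]]]'

```text
time: 46.22
tool_pos: [0.6208, -0.2507, 0.1455]
ee_rot: [[-0.138, 0.99, 0.002], [0.99, 0.138, -0.002], [-0.002, 0.002, -1.0]]
wrist_force: [0.4, -0.2, 0.2]
finger_gap: 0.0499
```

Emit:
jog_arm --targets '[[[0, 0.4, -2.5], [0, 0, 0.03]], [[0, 0, -2], [0, 0, 0]], [[0, 0, -0.8], [0, 0, 0]], [[0, 0, 0], [0, 0, 0]]]'

```text
time: 46.72
tool_pos: [0.6239, -0.2486, 0.0974]
ee_rot: [[-0.165, 0.986, 0.01], [0.986, 0.165, -0.006], [-0.008, 0.009, -1.0]]
wrist_force: [-0.5, 0.2, 0.5]
finger_gap: 0.0504
```

Emit:
jog_arm --targets '[[[-0.2, 0.5, -0.8], [0.006, 0.01, 0.006]], [[0, 0, -0.5], [0, 0, 0]], [[0, 0, 0], [0, 0, 0]]]'

```text
time: 47.1
tool_pos: [0.6229, -0.244, 0.0857]
ee_rot: [[-0.171, 0.985, 0.002], [0.985, 0.171, -0.001], [-0.002, 0.002, -1.0]]
wrist_force: [0.4, -0.6, 0.2]
finger_gap: 0.0499
```

Emit:
jog_arm --targets '[[[0, 0, 0], [0, 0, 0]], [[0, 0, 0], [0, 0, 0]], [[0, 0, 0], [0, 0, 0]], [[0, 0, 0], [0, 0, 0]], [[0, 0, 0], [0, 0, 0]]]' --hand 0

```text
time: 47.72
tool_pos: [0.6231, -0.2443, 0.0865]
ee_rot: [[-0.171, 0.985, 0.003], [0.985, 0.171, -0.002], [-0.002, 0.002, -1.0]]
wrist_force: [-1.9, 0.8, 0.9]
finger_gap: 0.0115
```

Emit:
jog_arm --targets '[[[-1.5, -0.24, 0], [0, 0, 0]], [[-1.5, -0.24, 0], [0, 0, 0]], [[-1.5, -0.24, 0], [0, 0, 0]], [[-1.5, -0.24, 0], [0, 0, 0]], [[-1.5, -0.24, 0], [0, 0, 0]], [[-1.5, -0.24, 0], [0, 0, 0]]]'

```text
time: 48.48
tool_pos: [0.5301, -0.2595, 0.0864]
ee_rot: [[-0.17, 0.985, 0.006], [0.985, 0.17, -0.003], [-0.004, 0.006, -1.0]]
wrist_force: [2.7, -1.6, -1.4]
finger_gap: 0.0119
```

Emit:
jog_arm --targets '[[[-1.5, -0.24, 0], [0, 0, 0]], [[-1.5, -0.24, 0], [0, 0, 0]], [[-1, -0.16, 0], [0, 0, 0]], [[-0.7, -0.11, 0], [0, 0, 0]], [[-0.5, -0.08, 0], [0, 0, 0]], [[-0.3, -0.05, 0], [0, 0, 0]]]'

```text
time: 49.22
tool_pos: [0.4797, -0.2677, 0.0865]
ee_rot: [[-0.167, 0.986, 0.028], [0.986, 0.167, -0.003], [-0.008, 0.027, -1.0]]
wrist_force: [12.6, -0.1, -9.8]
finger_gap: 0.0118
```

Emit:
jog_arm --targets '[[[0, 0, 0], [0, 0, 0]], [[0, 0, 0], [0, 0, 0]], [[0, 0, 2], [0, 0, 0]], [[0, 0, 5], [0, 0.015, 0]], [[0, 0, 5], [0, 0, 0]], [[0, 0, 5], [0, 0, 0]], [[0, 0, 0], [0, 0, 0]]]' --hand 5

```text
time: 50.1
tool_pos: [0.4758, -0.2661, 0.2613]
ee_rot: [[-0.169, 0.986, 0.007], [0.986, 0.169, -0.0], [-0.002, 0.006, -1.0]]
wrist_force: [1.6, 0.8, -0.7]
finger_gap: 0.0498
```

```bash
python3 snap.py w11; python3 - <<'E'
from h import *
o=dict(np.load('pics/w11o.npz')); C=cam('wrist',o); p=cv2.imread('pics/w11.png'); V=hsv(p)[...,2]
c0=np.array([.480,-.266]);q=proj([[*c0,.086]],C)[0].astype(int);print(q)
m=np.zeros_like(V); m[q[1]-60:min(q[1]+60,245),q[0]-40:q[0]+40]=V[q[1]-60:min(q[1]+60,245),q[0]-40:q[0]+40]<60
for c in blobs(m,100): print(c.min(0),c.max(0),cv2.minAreaRect((onplane(c,.086,C)*1000).astype(np.float32)))
E
```

```text
50.1 [ 0.4758 -0.2661  0.2613] [-37.6   0.7  98.3   0.2  80.7 -47.4] 99.70191422520095
[322 185]
[317 142] [328 221] ((479.8377685546875, -263.4635925292969), (10.66176700592041, 80.3744888305664), 9.489056587219238)
```

View pics/w11.png

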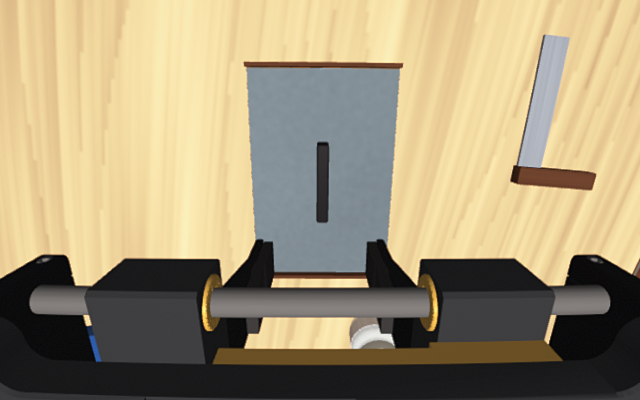

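View pics/w11t.png

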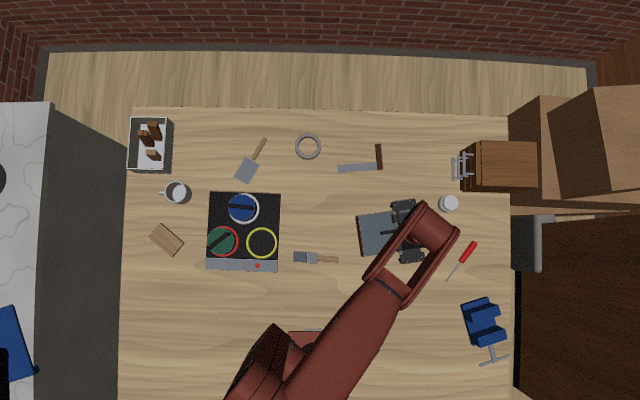

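```bash
python3 -c "
from plant import manip
print(manip.close_job())"
```

```text
the job is handed in; nothing more can be done
None
```

The changeover is done and handed in at about 50 s, well under the 210 s limit; `close_job()` gives no verdict.

- **Pots:** I held each pot by its handle bar and slid it flat along the hotplate, blue to the white ring first, then green to the red ring. In the last wrist-camera measurement blue was about 2 mm and green about 2 mm from its ring's centre. The calibration is itself only good to about 2 mm.
- **Bars:** There were four bars, and one had been knocked a few centimetres aside partway through, so I located it again before picking it up. A picture taken before shutting showed all four inside the stock box, and the last top view shows none left on the bench, though the arm hides part of it.
- **Cover:** I opened it fully, and after loading pushed it shut until it met its stop at about 12.6 N. The final view shows its edges in line with the guide strips and the ridge over the middle of the box.
- **Other things on the bench:** They look unmoved in the last top view.

Two measurements disagreed at first. An early wrist-camera fit of the rings came out about 3 mm too large, because bench pixels were included for the white ring and only an arc of the red ring was visible. I used the fits of the outer edges instead. The first bar fits from depth were also too large, so I corrected the method before moving. No final check failed.

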